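# Slide a parts bin over the sill of a spill tray

## Task

Slide the bin of adapters into the spill tray and leave it lying flat, its tail end down behind the raised sill and its nose pressing in the sprung bumper. Do not carry it: take the handle at its nose, tip the nose up and rest it on the sill with the tail still standing on the bench, keep the tail on the bench until half the bin is over, then ease the nose down, push the bin against the bumper and set the tail down behind the sill. Be gentle: never press hard on the tray or the bumper or let the bin crash down, and leave the other things alone.

Things in the scene. Friction and masses are not known exactly. Their poses are not given: they have to be found in the camera images.
- spill_tray: Low steel tray screwed to the bench. Origin: on the bench at the foot of the sill's outer face, mid-width; x points over the sill into the bay (to the robot's left), z up. Sill: x 0 to 14 mm, 22 mm high, top a half round along y (radius 7 mm). Bay floor 8 mm above the bench, from x 14 on. Side walls 22 mm high, 132 mm apart inside; back wall at x 209. Its sill bears 32 N, bin's weight included, while the bin crosses; 60 N once it is in.
- bumper: Bumper bolted to the bay floor, axes as the tray's. Origin: on the floor below the middle of its pad's free face. The black rubber pad (80 mm wide, 3 to 25 mm over the bay floor) yields up to 10 mm along x against a spring of about 3 N per mm. The free face is 147 to 149 mm behind the sill's inner face, so the bin fits only with the pad pressed in. More than 20 N harms it.
- bumper_pad (a joint): Travel of the bumper pad, m: 0 free, grows as it is pressed in, 0.010 at its stop. With the bin seated it is 0.001 to 0.003; about 0.002 more is needed while the tail comes down over the sill.
- bin: Open aluminium bin 150 x 100 x 48 mm with three adapters fixed in it, 0.7 to 1 kg, centre of mass near its middle. Origin: centre of its underside; x points to the nose (starts roughly towards the tray, flat on the bench), z up. Over each end stands a round bar handle 12 mm thick, along y, 68 mm between its posts, its axis 78 mm above the underside, 70 mm from the middle, 30 mm above the rim.
- bin_nose (a point): Middle of the nose end's lower edge.
- bin_tail (a point): Middle of the tail end's lower edge.
- nose_bar (a point): Middle of the nose handle's bar, on its axis.
- tail_bar (a point): Middle of the tail handle's bar, on its axis.
- rail_clip: Bystander: black plastic rail clip, 27 x 62 x 18 mm, beside the bin's way on the tray's +y side; origin under its centre.
- plug: Bystander: knurled plug standing up, 30 mm wide, 89 mm high, beside the bin's way on the tray's -y side; origin under its centre.
- grease_pot: Bystander: white pot with screw lid, 58 mm wide, 73 mm high; origin under its centre.
- spanner: Bystander: open spanner lying flat, 162 mm long; origin under its centre.
- screwdriver: Bystander: small screwdriver lying on the bench, 137 mm long; origin under its centre.
- tape: Bystander: roll of tape lying flat, 82 mm wide, 46 mm high; origin under its centre.

How it is judged:
On the way, in this order (a step that is already met when the one before it is completed fails the run):
1. the bin's raised nose rests on the sill, with the tail still on the bench (x of bin_nose in the frame of spill_tray above 0.01 m and height (world z) of bin_nose above 0.018 m and height (world z) of bin_tail below 0.01 m and contact force between bin and spill_tray above 0.5 N), for 0.2 s.
2. more than half of the bin is over the sill and the nose is down on the bay floor (x of bin in the frame of spill_tray above 0.02 m and height (world z) of bin_nose below 0.013 m), for 0.2 s.
At the end, for the whole second after the job is handed in: The bin lies flat on the bay floor (both ends within 2.5 mm of it, tilt under 0.03 rad), its tail behind the sill, within 0.1 rad of square, the bumper pad pressed in by at least 0.4 mm, at rest (height (world z) of each of bin_nose, bin_tail below 0.0105 m and height (world z) of bin_tail above 0.005 m and angle between bin's own z axis and vertical below 0.03 rad and x of bin_tail in the frame of spill_tray above 0.0115 m and angle between the x axis of bin and the x axis of spill_tray, either way round below 0.1 rad and value of joint bumper_pad above 0.0004 m and linear speed of bin below 0.01 m/s); the robot touches nothing.
It fails at once if the tail is lifted over 15 mm off the bench before about half of the bin is over the sill (height (world z) of bin_tail above 0.015 m and x of bin in the frame of spill_tray below -0.01 m).
It fails at once if the bin presses on the bumper with more than 20 N (contact force between bin and bumper above 20 N).
It fails at once if the bin presses on the tray with over 32 N (weight included) while its first half crosses the sill, or over 60 N at any time ((contact force between bin and spill_tray above 32 N and x of bin in the frame of spill_tray below 0.02 m) or contact force between bin and spill_tray above 60 N).
It fails at once if the bin drops or topples (turns faster than 2.5 rad/s) (angular speed of bin above 2.5 rad/s).
It fails at once if a bystander is moved by more than 20 mm (distance of any of rail_clip, plug, grease_pot, spanner, screwdriver, tape from where it was at the start of the episode above 0.02 m).
It also fails if it takes over 72 s, if anything falls off the work surface, if the arm or the gripper's body presses on something with over 40 N, if the wrist force passes 120 N, or if a joint passes its speed limit or range.

## Robot

A 6-joint arm with a two-finger parallel gripper is mounted at the origin on a cart in front of the work surface, level with it; the furniture and walls round the work are solid. World frame = base frame: x ahead of the robot, y to its left, z up, the work surface at z = 0. Lengths are in m, angles in rad, forces in N, time in s.
With the tool pointing down it reaches from about 0.325 to 0.85 m from the base axis. Payload 4.4 kg.
Tool frame: the origin (TCP) lies at the very end of the fingers, on their centre line; the grasp point (between the pads) lies 19 mm behind it; x points along the fingers, y is the direction in which the jaws open and shut, and the axes are right-handed (so a half turn about x gives the same grasp; the last joint's range is limited). The gripper opens to 94 mm and grips with 3 to 60 N. Pads are 16 mm wide; open, the fingers measure 119 mm over their backs; the gripper's body (75 mm by 177 mm) begins 78 mm behind the grasp point.
Start: joints at [0.968, 0.207, 1.542, -0, 1.393, -0.15], TCP at [0.252, 0.517, 0.205] pointing down, gripper open.
Joint ranges: [-2.73, 2.73], [-0.86, 2.22], [0.23, 2.46], [-1.11, 4.25], [0.08, 2.63], [-2.82, 2.82]. Speed limits (rad/s): [2.79, 2.79, 3.14, 3.14, 3.14, 3.14].

## Interface

Orientations are given as a unit quaternion [w, x, y, z].
In Python, from bench import status, cams, job_done gives the robot as it stands.
- The arm moves only by the tool move_arm, never from a script. Its argument "plan" is a list of rows, each an object with "slide": the shift along the tool's x, y, z in cm, a list of three; "turn": the turn about the tool's x in degrees; "gripper": the gripper command: -1 is shut, 1 is fully open, values between are in proportion. A call has 1 to 10 rows; each row shifts and turns the commanded pose from where the row before left it, along the tool's axes as they then stand; what a row does not reach is not made up. A row lasts 1/8 s, in which the tool goes at most 62.5 mm and 10.7 degrees, less where a joint would pass 70% of its speed; a pose out of reach is approached as far as the arm can. A call is refused whole if a number of a shift passes 6.25 or a number of a turn 10.7, either way. A call with a gripper value outside its range is refused whole. The fingers move at their own pace and stop on an object; "squeeze" is the grip in N (left out, the last holds). Time passes only in rows, so rows that do not move let the fingers close. It gives the time, the measured TCP pose, the force and the opening at its end, in the units of the state.
- status.observe(): the state, without advancing time (a new reading comes with each control period).
- cams.snapshot(name): name is "scene" or "top" or "wrist"; returns the picture (420x560x3 uint8, red, green, blue); there is no depth.
- cams.camera_params(name): a dict with "fx", "fy", "cx", "cy" (pixels), "extrinsics" (4x4, takes a point from world to camera coordinates); the wrist camera has in their place "mount" (4x4, takes a point from camera to tool coordinates, whose origin is the TCP and whose axes are the tool frame's). Camera axes: x right, y up, looking along -z (the intrinsics and any distortion apply to the point x, -y, -z); pixel columns grow to the right and rows downward; lengths in m; the calibration is good to about 2 mm. A picture is of the moment at which its call begins: read the wrist's pose just before it. camera_params takes no time and is no camera call.
- job_done(): hands the job in, once; it reports no verdict.
The state is a dict: "clock": time; "joint_pos": joint angles; "joint_velocities": joint speeds; "joint_torque": joint torques, N m; "eef_pos": TCP position; "eef_rot": TCP orientation; "wrist_force": force on the tool from outside, world axes, zero at the start; "ft_torque": the same for the moment, N m; "opening": finger opening in m.
Only numpy, scipy, OpenCV 4.12 (cv2) and the standard library are available. Lean on these libraries where they do the work, as an engineer would, in place of code of your own. Each camera call takes 0.05 s, during which the arm holds its last target.

## Working session

There is one attempt and no reset: what is moved stays moved. The work goes in short steps, Python scripts to look and compute and a tool call to move; the robot and the scene stay as the last step left them, time stands still between calls to the robot, and variables do not carry over. Pictures are saved under pics/ and viewed, and the job is handed in when it is done.

Besides the shell and the picture viewer there is one more tool, called after ">>>" in YAML: its name, and indented under it one key for each argument. move_arm: Moves the arm, as the interface text tells. Its arguments: {"type":"object","properties":{"plan":{"type":"array"},"squeeze":{"type":"number"}},"required":["plan"]}

```bash
ls; mkdir -p pics
python3 - <<'E'
from bench import status,cams
import cv2,json,numpy as np
np.set_printoptions(precision=4,suppress=True)
s=status.observe(); print(s)
for n in ["scene","top","wrist"]:
    im=cams.snapshot(n); cv2.imwrite(f"pics/{n}0.png",im[:,:,::-1]); 
    p=cams.camera_params(n); print(n,p)
E
```

```text
pics
{'clock': 0.0, 'joint_pos': array([ 0.9675,  0.2074,  1.543 , -0.    ,  1.3935, -0.1505]), 'joint_velocities': array([-0.0007,  0.0004, -0.0008, -0.0015, -0.0013, -0.0013]), 'joint_torque': array([  0.0001, -37.0883, -28.1418,   0.0699,   0.0362,  -0.0002]), 'eef_pos': array([0.2511, 0.5164, 0.2043]), 'eef_rot': array([ 0.6888,  0.158 ,  0.6894, -0.1595]), 'wrist_force': array([ 0.2605, -0.0562,  0.7205]), 'ft_torque': array([ 0.0138, -0.0611, -0.0559]), 'opening': 0.0938923151710015}
scene {'fx': 483.42734359361856, 'fy': 483.42734359361856, 'cx': 279.1525259866225, 'cy': 210.3189087035516, 'extrinsics': array([[ 0.8193, -0.5734, -0.0018, -0.4871],
       [ 0.4144,  0.5899,  0.6931, -0.264 ],
       [-0.3964, -0.5686,  0.7209, -1.1869],
       [ 0.    ,  0.    ,  0.    ,  1.    ]])}
top {'fx': 420.4036877648755, 'fy': 420.4036877648755, 'cx': 279.6043213047991, 'cy': 205.77759811272495, 'extrinsics': array([[-0.002 , -0.9996, -0.0298, -0.0361],
       [ 0.9909, -0.006 ,  0.1343, -0.5895],
       [-0.1344, -0.0292,  0.9905, -1.2602],
       [ 0.    ,  0.    ,  0.    ,  1.    ]])}
wrist {'fx': 300.51924857308614, 'fy': 300.51924857308614, 'cx': 280.1796034968576, 'cy': 203.6234951040261, 'mount': array([[ 0.0008,  0.2819, -0.9595, -0.1803],
       [ 1.    ,  0.    ,  0.0008, -0.0008],
       [ 0.0002, -0.9595, -0.2819, -0.0818],
       [ 0.    ,  0.    ,  0.    ,  1.    ]])}
```

View pics/scene0.png

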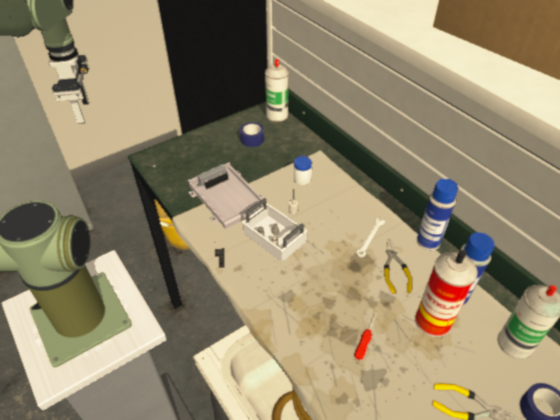

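View pics/top0.png

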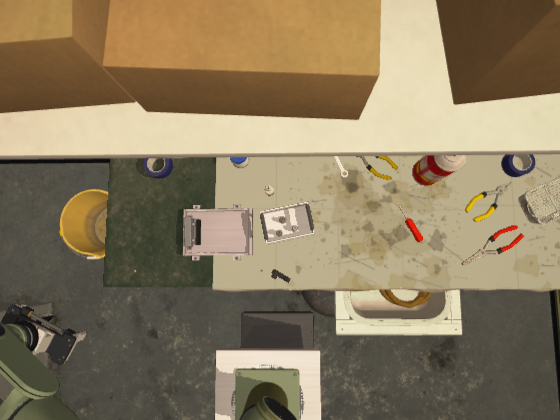

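View pics/wrist0.png

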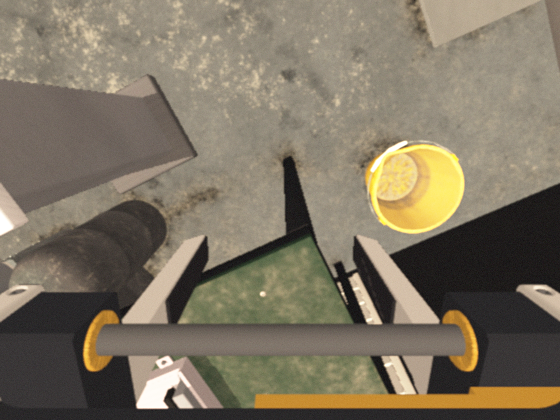

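The top view shows the tray at about (218,231) and the bin at (287,222), nose to the left. The clip is at (280,275), the plug at (268,189), and the spanner, pot and tape are further away. I'll enlarge both views.

Run:
```python
import cv2
a=cv2.imread("pics/top0.png")[170:295,170:330]; cv2.imwrite("pics/top0c.png",cv2.resize(a,None,fx=4.8,fy=4.8,interpolation=cv2.INTER_CUBIC))
a=cv2.imread("pics/scene0.png")[150:280,180:315]; cv2.imwrite("pics/scene0c.png",cv2.resize(a,None,fx=4.6,fy=4.6,interpolation=cv2.INTER_CUBIC))
```

```text
(no output)
```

View pics/top0c.png

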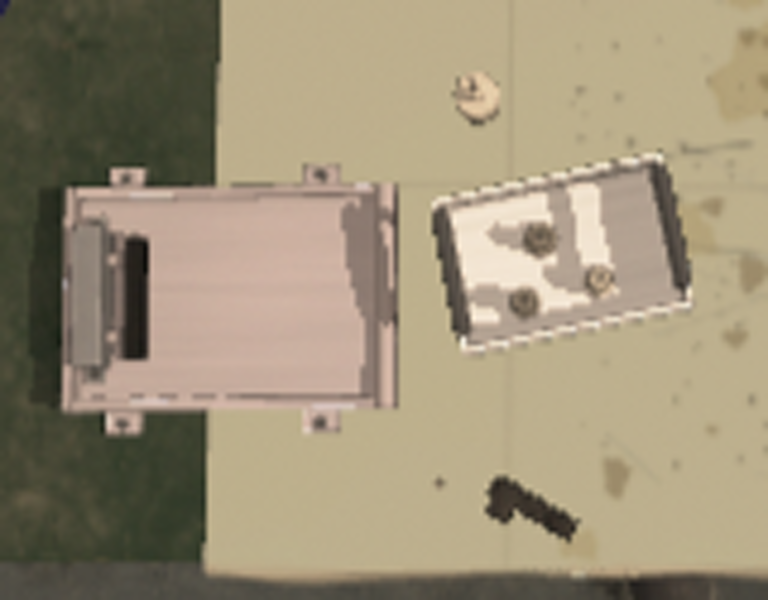

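View pics/scene0c.png

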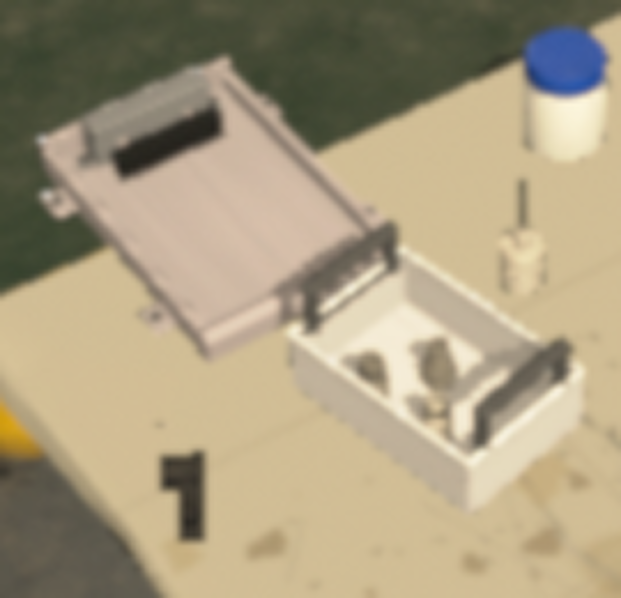

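```bash
cat > h.py <<'E'
import numpy as np, cv2, json
from bench import status,cams
from scipy.optimize import least_squares
from scipy.spatial.transform import Rotation as R
np.set_printoptions(precision=4,suppress=True)
def proj(n,P,tool=None):
    p=cams.camera_params(n); P=np.atleast_2d(P)
    if n=="wrist":
        T=np.eye(4);pos,q=tool;T[:3,3]=pos;T[:3,:3]=R.from_quat(np.r_[q[1:],q[0]]).as_matrix()
        E=np.linalg.inv(T@p["mount"])
    else: E=p["extrinsics"]
    c=P@E[:3,:3].T+E[:3,3]
    return np.c_[p["fx"]*c[:,0]/-c[:,2]+p["cx"], p["fy"]*c[:,1]/c[:,2]+p["cy"]]
def pose(v,P):
    x,y,a=v[:3]; P=np.atleast_2d(P)
    M=np.array([[np.cos(a),-np.sin(a),0],[np.sin(a),np.cos(a),0],[0,0,1]])
    return P@M.T+[x,y,v[3] if len(v)>3 else 0]
def crop2px(c,off,s): return (np.array(c,float)+.5)/s-.5+np.array(off)
BIN=[[[sx*.075,-.05,z],[sx*.075,.05,z]] for sx in(-1,1) for z in(0,.048)]+[[[-.075,sy*.05,z],[.075,sy*.05,z]] for sy in(-1,1) for z in(0,.048)]+[[[sx*.07,-.034,.078],[sx*.07,.034,.078]] for sx in(-1,1)]+[[[sx*.07,s*.034,.048],[sx*.07,s*.034,.078]] for sx in(-1,1) for s in (-1,1)]
TRAY=[[[0,-.066,0],[0,.066,0]],[[.007,-.066,.022],[.007,.066,.022]],[[.014,-.066,.008],[.014,.066,.008]],[[.209,-.066,.008],[.209,.066,.008]],[[.209,-.066,.022],[.209,.066,.022]]]+[[[.007,s*.066,.022],[.209,s*.066,.022]] for s in(-1,1)]+[[[.162,-.04,.011],[.162,.04,.011]],[[.162,-.04,.033],[.162,.04,.033]]]
def overlay(im,n,v,model,col,tool=None,off=(0,0),s=1):
    for seg in model:
        q=proj(n,pose(v,seg),tool); q=(q-np.array(off)+.5)*s-.5
        cv2.line(im,tuple(int(round(k)) for k in q[0]),tuple(int(round(k)) for k in q[1]),col,1,cv2.LINE_AA)
E
cat > fit.py <<'E'
from h import *
o1,s1=(170,170),4.8; o2,s2=(180,150),4.6
def fit(obs,x0):
    def f(v):
        r=[]
        for n,P,c in obs:
            o,s=(o1,s1) if n=="top" else (o2,s2)
            r.append(proj(n,pose(v,P))[0]-crop2px(c,o,s))
        return np.ravel(r)
    r=least_squares(f,x0,loss="soft_l1"); print(r.x, np.degrees(r.x[2])); print(r.fun.reshape(-1,2)); return r.x
b=fit([("top",[.075,-.05,.048],(433,203)),("top",[-.075,-.05,.048],(660,153)),("top",[-.075,.05,.048],(690,300)),("top",[.075,.05,.048],(465,350)),
 ("scene",[-.075,.05,.048],(470,465)),("scene",[-.075,-.05,.048],(583,372)),("scene",[.075,.05,.048],(290,328)),("scene",[-.075,.05,0],(472,506))],[.48,.0,1.5])
t=fit([("top",[0,-.066,.0],(397,187)),("top",[0,.066,.0],(397,408)),("top",[.209,-.066,.022],(72,192)),("top",[.209,.066,.022],(72,400)),
 ("top",[.162,-.04,.033],(148,238)),("top",[.162,.04,.033],(148,358)),
 ("scene",[.162,-.04,.033],(220,107)),("scene",[.162,.04,.033],(115,153))],[.48,.15,1.57])
json.dump(dict(b=list(b),t=list(t)),open("fit.json","w"))
for n,o,s,w in (("top",o1,s1,(160,125)),("scene",o2,s2,(135,130))):
    im=cv2.imread(f"pics/{n}0.png")[o[1]:o[1]+w[1],o[0]:o[0]+w[0]]
    im=cv2.resize(im,None,fx=s,fy=s,interpolation=cv2.INTER_CUBIC)
    overlay(im,n,b,BIN,(0,0,255),off=o,s=s); overlay(im,n,t,TRAY,(255,0,0),off=o,s=s)
    cv2.imwrite(f"pics/{n}0ov.png",im)
E
python3 fit.py
```

```text
[ 0.5382 -0.059   1.7699] 101.4063992957178
[[-0.7497 -0.903 ]
 [-0.1683 -0.3536]
 [ 0.4538  0.9293]
 [-1.0618  0.4785]
 [ 0.2115 -0.1162]
 [ 0.7746 -0.5584]
 [ 0.0878  0.7159]
 [-0.2662  2.2214]]
[0.5127 0.0498 1.5786] 90.44782525677749
[[-0.1968  2.3632]
 [-0.1529 -2.0064]
 [ 0.6202  1.3588]
 [-0.2459  0.2054]
 [-1.2698 -0.5639]
 [-1.6824  0.2352]
 [ 1.1856  1.2395]
 [ 1.4767  1.4723]]
```

View pics/top0ov.png

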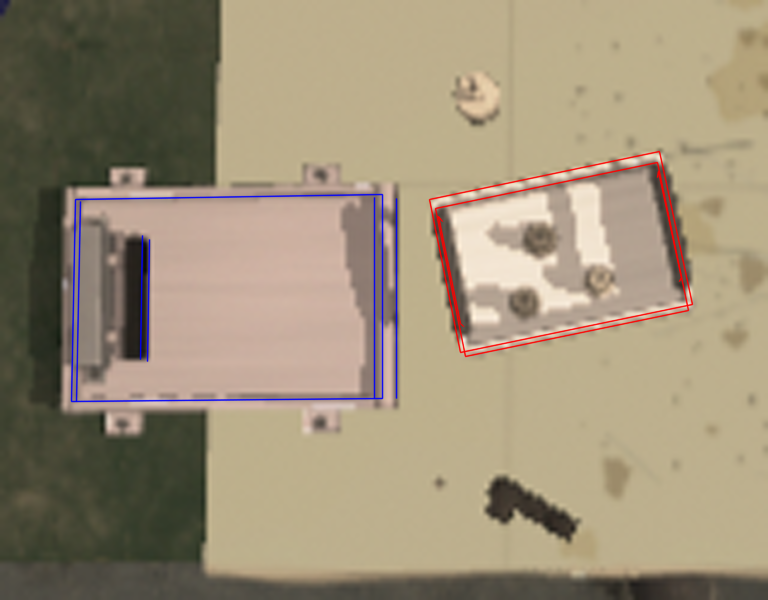

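View pics/scene0ov.png

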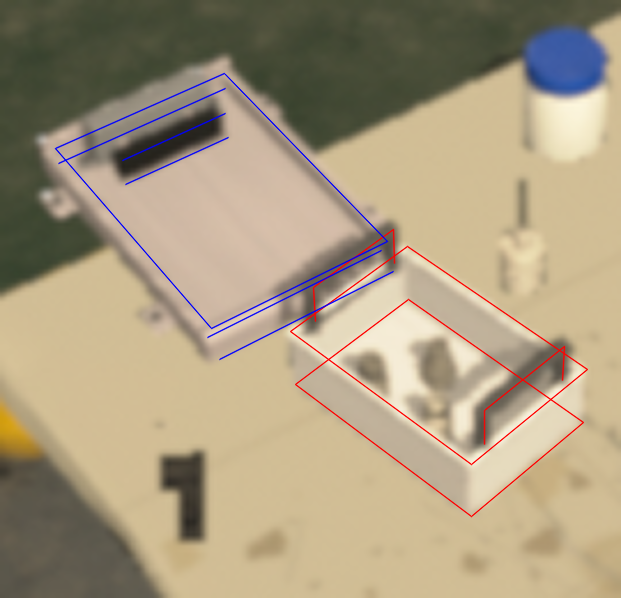

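The overlay matches to a few mm. The bin's nose is yawed about 11° from the tray's axis and offset by about 26 mm. Next: the bystander positions and the tool axes.

```bash
cat >> h.py <<'E'
def toolR(s): q=s["eef_rot"]; return R.from_quat(np.r_[q[1:],q[0]]).as_matrix()
def show():
    s=status.observe(); M=toolR(s); print("t",round(s["clock"],2),"tcp",s["eef_pos"],"F",s["wrist_force"],"M",s["ft_torque"],"open",round(s["opening"],4)); print("toolx",M[:,0],"tooly",M[:,1],"yaw tooly deg",np.degrees(np.arctan2(M[1,1],M[0,1]))); return s,M
def ray(n,px,z):
    p=cams.camera_params(n);E=p["extrinsics"];C=np.linalg.inv(E)
    d=C[:3,:3]@np.array([(px[0]-p["cx"])/p["fx"],-(px[1]-p["cy"])/p["fy"],-1]);o=C[:3,3]
    return o+d*(z-o[2])/d[2]
E
python3 - <<'E'
from h import *
s,M=show(); print(M, s["joint_pos"])
f=json.load(open("fit.json"));b,t=f["b"],f["t"]
for nm,c,z in(("clip a",(490,500),.018),("clip b",(575,530),.018),("plug top",(465,85),.089),("plug base",(485,118),0.0)):
    p=ray("top",crop2px(c,(170,170),4.8),z); d=p[:2]-np.array(t[:2]); a=t[2]
    print(nm,p,"tray",d@[np.cos(a),np.sin(a)],d@[-np.sin(a),np.cos(a)])
print("nosebar",pose(b,[.07,0,.078]),"tailbar",pose(b,[-.07,0,.078]))
print(np.linalg.inv(cams.camera_params("top")["extrinsics"])[:3,3])
E
```

```text
t 0.15 tcp [0.2512 0.5165 0.2046] F [ 0.3096 -0.584  -0.4126] M [0.0283 0.0701 0.0154] open 0.0939
toolx [-0.001  -0.0014 -1.    ] tooly [ 0.4375  0.8992 -0.0017] yaw tooly deg 64.05310223994762
[[-0.001   0.4375  0.8992]
 [-0.0014  0.8992 -0.4375]
 [-1.     -0.0017 -0.0003]] [ 0.9675  0.2072  1.5426  0.      1.3935 -0.1505]
clip a [ 0.3813 -0.0131  0.018 ] tray -0.061845871607232365 0.1318366008037336
clip b [ 0.3623 -0.0674  0.018 ] tray -0.11605863456823401 0.15125510766889616
plug top [ 0.6386 -0.0008  0.089 ] tray -0.05157358777904183 -0.12553195200896533
plug base [ 0.6323 -0.0087  0.    ] tray -0.059474720127522994 -0.1191483540487824
nosebar [[0.5244 0.0096 0.078 ]] tailbar [[ 0.5521 -0.1277  0.078 ]]
[ 0.4147 -0.0765  1.3263]
```

>>> move_arm:
  plan:
    - {"slide": [0,-3.36,4.67],"turn": 0,"gripper": 1}
    - {"slide": [0,-3.36,4.67],"turn": 0,"gripper": 1}
    - {"slide": [0,-3.36,4.67],"turn": 0,"gripper": 1}
    - {"slide": [0,-3.36,4.67],"turn": 0,"gripper": 1}
    - {"slide": [0,-3.36,4.67],"turn": 0,"gripper": 1}
    - {"slide": [0,-3.36,4.67],"turn": 0,"gripper": 1}
    - {"slide": [0,-3.36,4.67],"turn": 0,"gripper": 1}
    - {"slide": [0,-3.36,4.67],"turn": 0,"gripper": 1}
    - {"slide": [0,-3.36,4.67],"turn": 0,"gripper": 1}
    - {"slide": [0,-3.36,4.67],"turn": 0,"gripper": 1}

```text
clock: 1.4
eef_pos: [0.525, 0.0089, 0.2053]
eef_rot: [0.689, 0.159, 0.689, -0.159]
wrist_force: [0.9, 0.8, -0.7]
opening: 0.094
```

>>> move_arm:
  plan:
    - {"slide": [0,0,0],"turn": -9.3,"gripper": 1}
    - {"slide": [0,0,0],"turn": -9.3,"gripper": 1}
    - {"slide": [0,0,0],"turn": -9.3,"gripper": 1}
    - {"slide": [0,0,0],"turn": -9.3,"gripper": 1}
    - {"slide": [0,0,0],"turn": 0,"gripper": -0.3}

```text
clock: 2.02
eef_pos: [0.5242, 0.0106, 0.2051]
eef_rot: [0.703, -0.069, 0.704, 0.069]
wrist_force: [-0.0, -0.4, -0.6]
opening: 0.0869
```

```bash
cat > wr.py <<'E'
from h import *
import sys
k=sys.argv[1]
s,M=show(); im=cams.snapshot("wrist")[:,:,::-1].copy(); cv2.imwrite(f"pics/w{k}.png",im)
json.dump([list(s["eef_pos"]),list(s["eef_rot"])],open(f"w{k}.json","w"))
f=json.load(open("fit.json"))
tool=(s["eef_pos"],s["eef_rot"])
im2=im.copy()
overlay(im2,"wrist",f["b"],BIN,(0,0,255),tool); overlay(im2,"wrist",f["t"],TRAY,(255,0,0),tool)
cv2.imwrite(f"pics/w{k}ov.png",np.hstack([im2]))
E
python3 wr.py 1
```

```text
t 2.02 tcp [0.5242 0.0106 0.2051] F [-0.0388 -0.3611 -0.6005] M [ 0.0146 -0.0481  0.0709] open 0.0869
toolx [-0.0008  0.0001 -1.    ] tooly [-0.1933  0.9811  0.0002] yaw tooly deg 101.1455615955477
```

View pics/w1ov.png

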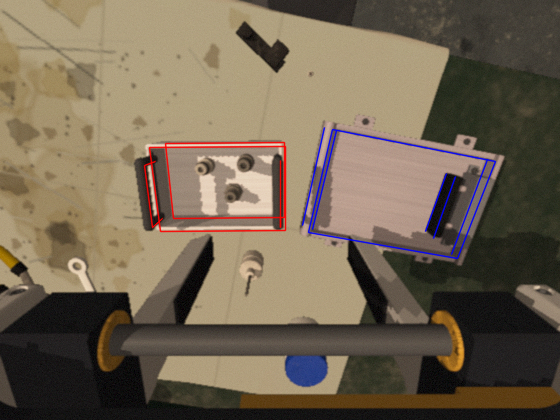

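View pics/w1.png

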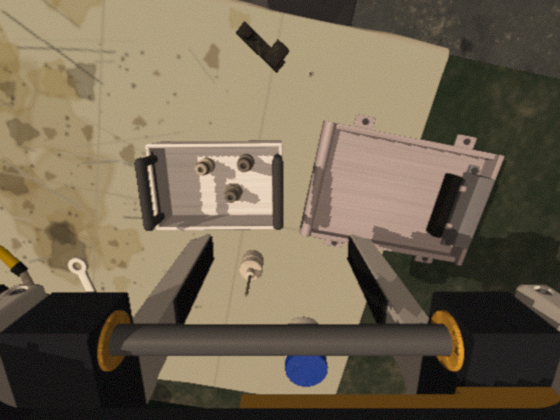

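Run:
```python
import cv2
a=cv2.imread("pics/w1.png")[130:250,130:310]; cv2.imwrite("pics/w1c1.png",cv2.resize(a,None,fx=4.4,fy=4.4,interpolation=cv2.INTER_CUBIC))
a=cv2.imread("pics/w1.png")[110:270,295:510]; cv2.imwrite("pics/w1c2.png",cv2.resize(a,None,fx=3.7,fy=3.7,interpolation=cv2.INTER_CUBIC))
```

```text
(no output)
```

View pics/w1c1.png

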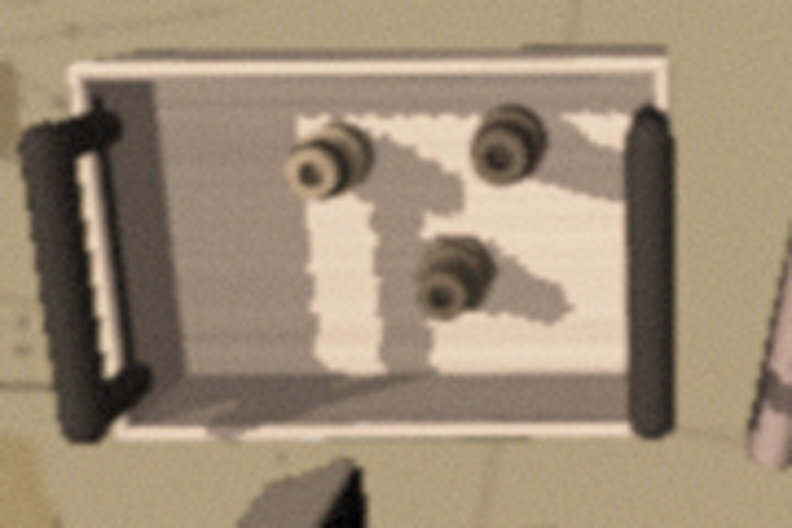

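View pics/w1c2.png

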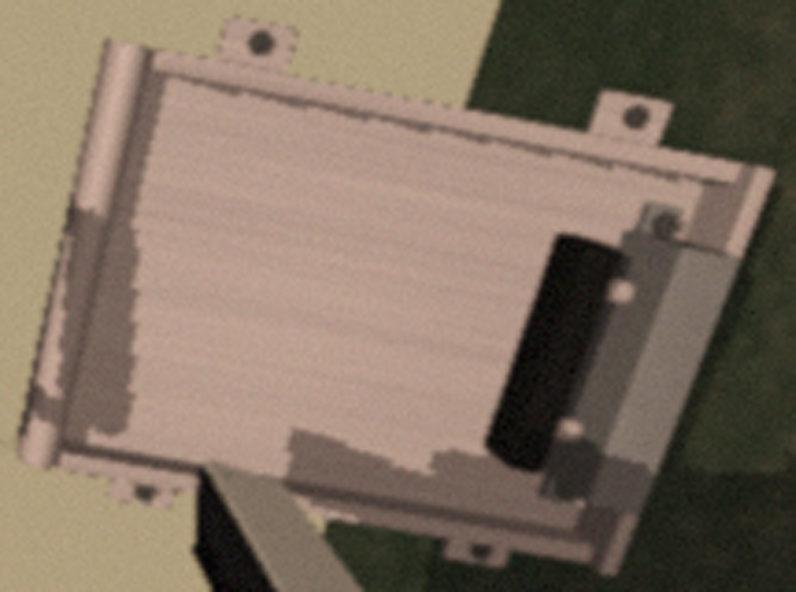

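```bash
cat > fitw.py <<'E'
from h import *
tool=json.load(open("w1.json")); tool=(np.array(tool[0]),np.array(tool[1]))
f0=json.load(open("fit.json"))
def fit(obs,x0,o,s):
    c=crop2px([q for _,q in obs],o,s)
    def f(v):
        P=[[p[0],p[1] if not isinstance(p[1],str) else (v[3] if p[1]=="+" else -v[3]),p[2]] for p,_ in obs]
        return (proj("wrist",pose(v[:3],P),tool)-c).ravel()
    r=least_squares(f,x0,loss="soft_l1"); print(r.x,np.degrees(r.x[2])); print(r.fun.reshape(-1,2)); return r.x
b=fit([([.07,0,.078],(650,272)),([-.07,0,.078],(62,283)),([-.075,.05,.048],(70,64)),([.075,.05,.048],(668,59)),([-.075,-.05,.048],(118,438)),],f0["b"],(130,130),4.4)
t=fit([([0,"+",0],(105,43)),([0,"-",0],(20,462)),([.162,.04,.011],(556,238)),([.162,-.04,.011],(487,447)),([.209,.066,.008],(690,180))],f0["t"]+[.07],(295,110),3.7)
json.dump(dict(b=list(b),t=list(t[:3])),open("fitw.json","w"))
im=cv2.imread("pics/w1.png")[110:270,130:510]; im=cv2.resize(im,None,fx=2.1,fy=2.1,interpolation=cv2.INTER_CUBIC)
overlay(im,"wrist",b,BIN,(0,0,255),tool,(130,110),2.1); overlay(im,"wrist",t[:3],TRAY,(255,0,0),tool,(130,110),2.1)
cv2.imwrite("pics/w1ov2.png",im)
def rel(b,t):
    d=np.array(b[:2])-np.array(t[:2]);a=t[2];print("bin in tray",d@[np.cos(a),np.sin(a)],d@[-np.sin(a),np.cos(a)],np.degrees(b[2]-a))
rel(b,t);rel(f0["b"],f0["t"]); print(pose(b,[.07,0,.078]))
E
python3 fitw.py
```

```text
[ 0.5355 -0.0632  1.7758] 101.7457045812693
[[-0.4419  1.5722]
 [ 0.6622  0.4587]
 [-0.1357 -0.3449]
 [-0.3508 -0.6915]
 [ 0.3589 -0.6312]]
[0.5164 0.0491 1.5998 0.0764] 91.66153423522425
[[-0.0327  0.0414]
 [ 0.334   0.1235]
 [-0.7024 -1.0953]
 [-0.9834  0.8757]
 [ 4.4106  0.0151]]
bin in tray -0.11279913830359523 -0.015826269621830213 10.084170346045045
bin in tray -0.10905162447569457 -0.024702219024584946 10.958574038940322
[[0.5212 0.0053 0.078 ]]
```

View pics/w1ov2.png

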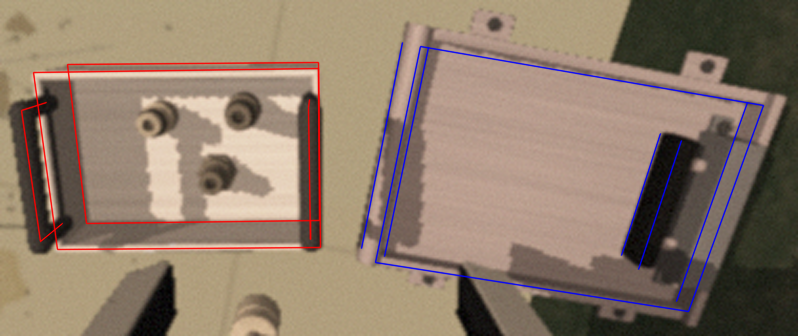

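>>> move_arm:
  plan:
    - {"slide": [2,-0.28,-0.18],"turn": 0,"gripper": -0.2}
    - {"slide": [3,0,0],"turn": 0,"gripper": -0.2}
    - {"slide": [3,0,0],"turn": 0,"gripper": -0.2}
    - {"slide": [2.5,0,0],"turn": 0,"gripper": -0.2}
    - {"slide": [0,0,0],"turn": 0,"gripper": -0.2}

```text
clock: 2.7
eef_pos: [0.521, 0.0079, 0.0982]
eef_rot: [0.702, -0.068, 0.706, 0.069]
wrist_force: [0.6, -0.4, 0.1]
opening: 0.0383
```

```bash
python3 wr.py 2
```

```text
t 2.7 tcp [0.521  0.0079 0.0982] F [ 0.5684 -0.354   0.0811] M [ 0.0516  0.0203 -0.0407] open 0.0383
toolx [-0.0055  0.0008 -1.    ] tooly [-0.1934  0.9811  0.0019] yaw tooly deg 101.15329322954017
```

View pics/w2.png

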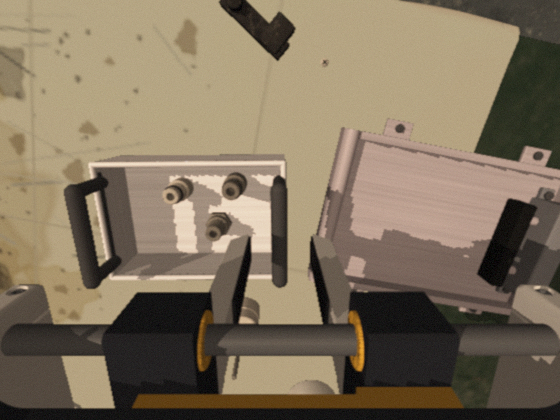

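Run:
```python
from h import *
tool=json.load(open("w2.json")); tool=tuple(np.array(x) for x in tool)
p=tool[0].copy(); p[2]=.078; print(proj("wrist",p,tool),proj("wrist",tool[0],tool))
p=cams.camera_params("wrist"); T=np.eye(4);T[:3,3]=tool[0];q=tool[1];T[:3,:3]=R.from_quat(np.r_[q[1:],q[0]]).as_matrix()
C=T@p["mount"]
for px in [(279,178),(279,232),(279,287),(86,186),(92,286)]:
    d=C[:3,:3]@np.array([(px[0]-p["cx"])/p["fx"],-(px[1]-p["cy"])/p["fy"],-1]);o=C[:3,3]; P=o+d*(.078-o[2])/d[2]; print(px,P,(P-tool[0])@T[:3,:3])
```

```text
[[281.7564 235.297 ]] [[281.9707 246.991 ]]
(279, 178) [ 0.4804 -0.0021  0.078 ] [ 0.0204 -0.002  -0.0416]
(279, 232) [0.5189 0.0054 0.078 ] [ 0.0202 -0.002  -0.0024]
(279, 287) [0.5626 0.014  0.078 ] [ 0.02   -0.0021  0.0421]
(86, 186) [ 0.5113 -0.1304  0.078 ] [ 0.0201 -0.1338 -0.0362]
(92, 286) [ 0.5888 -0.1246  0.078 ] [ 0.0197 -0.1431  0.041 ]
```

>>> move_arm:
  plan:
    - {"slide": [2,-0.2,0.05],"turn": 0,"gripper": -0.2}
    - {"slide": [1.7,0,0],"turn": -0.5,"gripper": -0.2}
    - {"slide": [0,0,0],"turn": 0,"gripper": -0.5}
    - {"slide": [0,0,0],"turn": 0,"gripper": -1}
    - {"slide": [0,0,0],"turn": 0,"gripper": -1}
    - {"slide": [0,0,0],"turn": 0,"gripper": -1}
  squeeze: 25

```text
clock: 3.5
eef_pos: [0.5246, 0.0069, 0.0643]
eef_rot: [0.704, -0.072, 0.703, 0.073]
wrist_force: [-1.1, 5.4, 2.1]
opening: 0.0109
```

```bash
python3 wr.py 3
```

```text
t 3.5 tcp [0.5246 0.0069 0.0643] F [-1.107   5.3942  2.1262] M [ 1.0838  0.1478 -0.0596] open 0.0109
toolx [ 0.001   0.0021 -1.    ] tooly [-0.2034  0.9791  0.0019] yaw tooly deg 101.73573349399634
```

View pics/w3.png

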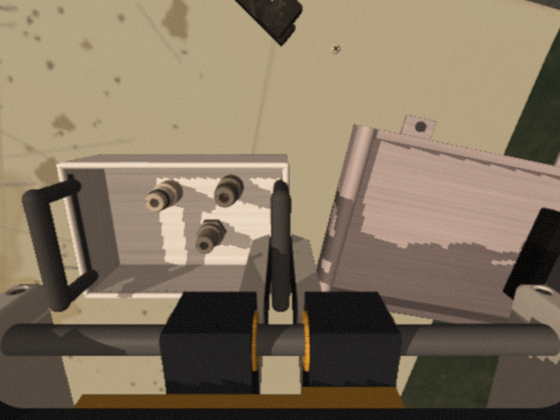

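>>> move_arm:
  plan:
    - {"slide": [-0.4,0.1,0],"turn": 0,"gripper": -1}
    - {"slide": [-0.5,0.15,0],"turn": 0,"gripper": -1}
    - {"slide": [-0.5,0.15,0],"turn": 0,"gripper": -1}
    - {"slide": [-0.5,0.15,0],"turn": 0,"gripper": -1}
    - {"slide": [-0.5,0.15,0],"turn": 0,"gripper": -1}
    - {"slide": [-0.5,0.15,0],"turn": 0,"gripper": -1}
    - {"slide": [0,0,0],"turn": 0,"gripper": -1}

```text
clock: 4.42
eef_pos: [0.5227, 0.0145, 0.0931]
eef_rot: [0.704, -0.072, 0.703, 0.073]
wrist_force: [-0.4, 2.1, -3.1]
opening: 0.0115
```

```bash
cat > look.py <<'E'
from h import *
import sys
k=sys.argv[1]; show()
im=cams.snapshot("scene")[:,:,::-1][150:280,180:315]; cv2.imwrite(f"pics/s{k}.png",cv2.resize(im,None,fx=4.6,fy=4.6,interpolation=cv2.INTER_CUBIC))
if len(sys.argv)>2:
    im=cams.snapshot("top")[:,:,::-1][170:295,170:330]; cv2.imwrite(f"pics/t{k}.png",cv2.resize(im,None,fx=4.8,fy=4.8,interpolation=cv2.INTER_CUBIC))
E
python3 look.py 4
```

```text
t 4.42 tcp [0.5227 0.0145 0.0931] F [-0.4456  2.0726 -3.1265] M [ 0.4225  0.0952 -0.0042] open 0.0115
toolx [ 0.0007  0.0008 -1.    ] tooly [-0.2038  0.979   0.0006] yaw tooly deg 101.75699265074444
```

View pics/s4.png

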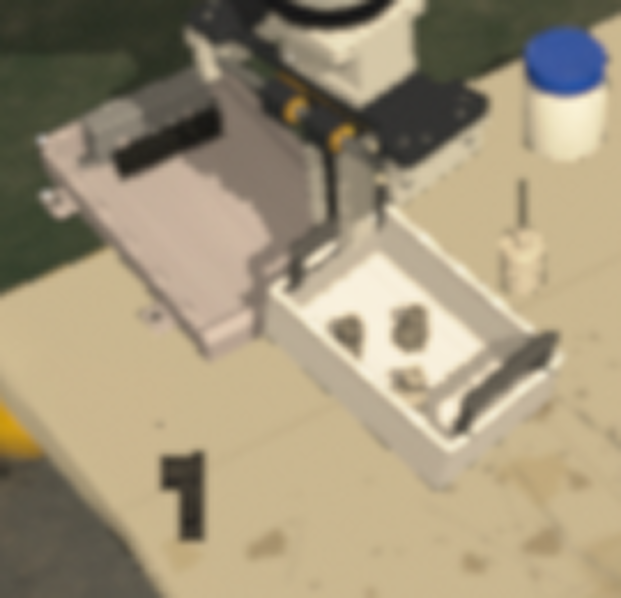

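>>> move_arm:
  plan:
    - {"slide": [0,0.51,-0.06],"turn": 1.5,"gripper": -1}
    - {"slide": [0,0.51,-0.06],"turn": 1.5,"gripper": -1}
    - {"slide": [0,0.51,-0.06],"turn": 1.5,"gripper": -1}
    - {"slide": [0,0.51,-0.06],"turn": 1.5,"gripper": -1}
    - {"slide": [0,0.51,-0.06],"turn": 1.5,"gripper": -1}
    - {"slide": [0,0.51,-0.06],"turn": 1.5,"gripper": -1}
    - {"slide": [0,0.51,-0.06],"turn": 1.5,"gripper": -1}
    - {"slide": [0,0,0],"turn": 0,"gripper": -1}

```text
clock: 5.48
eef_pos: [0.5138, 0.0496, 0.0926]
eef_rot: [0.707, -0.007, 0.707, 0.008]
wrist_force: [0.7, 0.9, -4.8]
opening: 0.011
```

```bash
python3 look.py 5 1; python3 wr.py 5
```

```text
t 5.47 tcp [0.5138 0.0496 0.0926] F [ 0.6936  0.8621 -4.8325] M [ 0.3195 -0.0165  0.1295] open 0.011
toolx [ 0.0001  0.001  -1.    ] tooly [-0.0219  0.9998  0.001 ] yaw tooly deg 91.25741429278068
t 5.58 tcp [0.5139 0.0495 0.0927] F [ 0.7674  2.1927 -3.7773] M [ 0.4625 -0.0636  0.0573] open 0.0109
toolx [ 0.0003  0.0012 -1.    ] tooly [-0.0219  0.9998  0.0012] yaw tooly deg 91.25738480572404
```

View pics/s5.png

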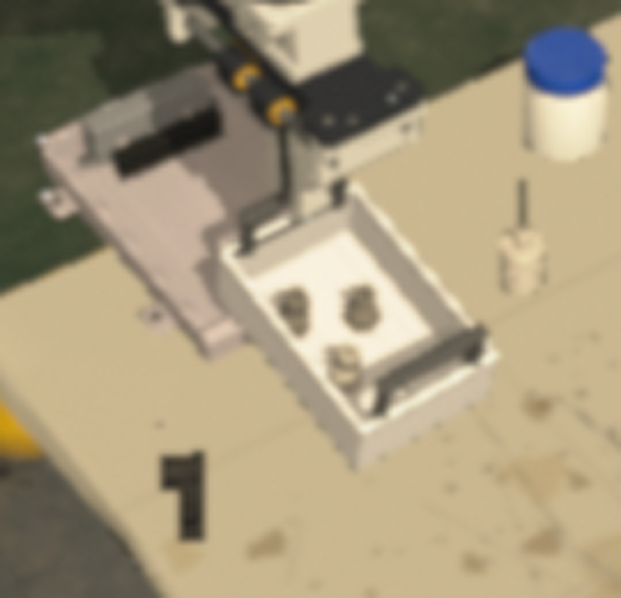

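View pics/w5.png

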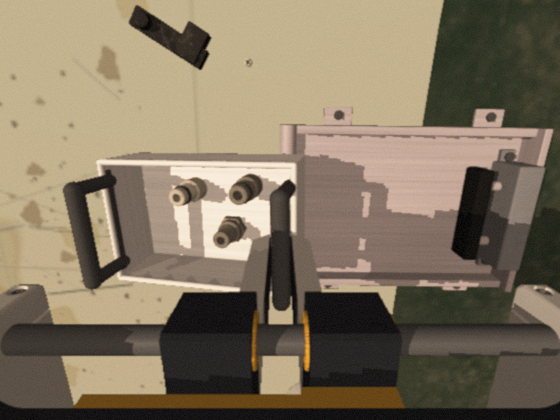

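View pics/t5.png

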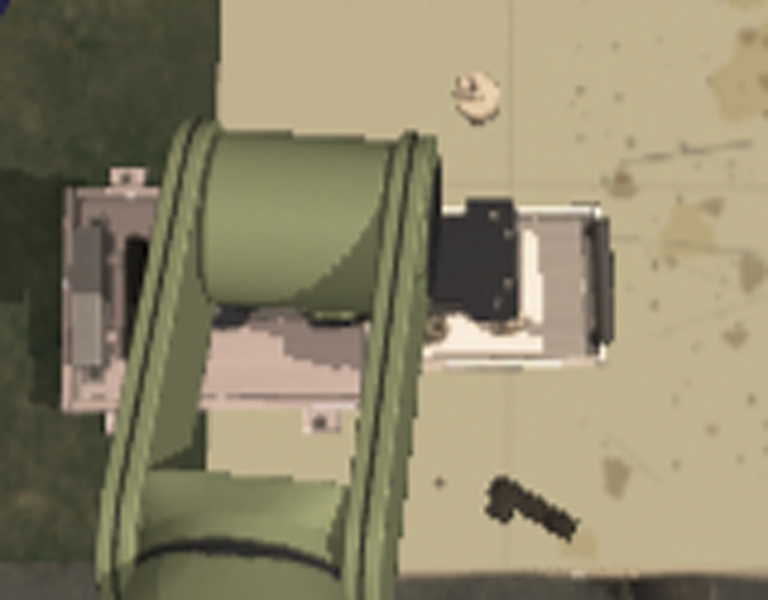

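Run:
```python
from h import *
for c,z in (((600,205),.048),((606,361),.048),((430,369),.07),((604,218),.078),((611,345),.078)):
    print(c,ray("top",crop2px(c,(170,170),4.8),z))
for c,z in (((397,296),0),((72,296),.022),((148,298),.033)): print(c,ray("top",crop2px(c,(170,170),4.8),z))
```

```text
(600, 205) [ 0.5677 -0.0846  0.048 ]
(606, 361) [ 0.4686 -0.0877  0.048 ]
(430, 369) [0.4631 0.0218 0.07  ]
(604, 218) [ 0.556  -0.0869  0.078 ]
(611, 345) [ 0.4771 -0.0906  0.078 ]
(397, 296) [0.5138 0.0493 0.    ]
(72, 296) [0.513  0.2595 0.022 ]
(148, 298) [0.5107 0.2072 0.033 ]
```

>>> move_arm:
  plan:
    - {"slide": [0.15,0,0],"turn": 0,"gripper": -1}
    - {"slide": [0.15,0,0],"turn": 0,"gripper": -1}
    - {"slide": [0.15,0,0],"turn": 0,"gripper": -1}
    - {"slide": [0.1,0,0],"turn": 0,"gripper": -1}
    - {"slide": [0,0,0],"turn": 0,"gripper": -1}

```text
clock: 6.25
eef_pos: [0.5147, 0.0497, 0.0879]
eef_rot: [0.708, -0.007, 0.706, 0.008]
wrist_force: [0.4, 5.6, 0.4]
opening: 0.011
```

```bash
python3 -c "
from h import *
show()"
```

```text
t 6.25 tcp [0.5147 0.0497 0.0879] F [0.4182 5.5611 0.3651] M [ 1.0215 -0.0482  0.0226] open 0.011
toolx [ 0.002   0.0017 -1.    ] tooly [-0.0216  0.9998  0.0017] yaw tooly deg 91.23920209298029
```

```bash
cat > tab.py <<'E'
import numpy as np
from scipy.optimize import brentq
def th(X,gap): return brentq(lambda a:-np.sin(a)*(7-X)+np.cos(a)*15+7+gap,0,1.2)
# bar tray coords ; tcp z = bar - 13.7 ; tcp world y = 49.5+bar x
for X in range(-128,-44,6):
    r=[X]
    for g in (0,2.5):
        a=th(X,g); c,s=np.cos(a),np.sin(a)
        r+=[round(np.degrees(a),1),"ctr %.1f"%(X+75*c),"bar %.1f %.1f"%(X+145*c-78*s,145*s+78*c),"tcp y %.1f z %.1f"%(49.5+X+145*c-78*s,145*s+78*c-13.7),"noseh %.1f"%(150*s)]
    print(*r)
E
python3 tab.py
```

```text
-128 9.3 ctr -54.0 bar 2.5 100.4 tcp y 52.0 z 86.7 noseh 24.2 10.4 ctr -54.2 bar 0.6 102.8 tcp y 50.1 z 89.1 noseh 27.0
-122 9.7 ctr -48.1 bar 7.7 101.4 tcp y 57.2 z 87.7 noseh 25.3 10.8 ctr -48.3 bar 5.8 103.8 tcp y 55.3 z 90.1 noseh 28.2
-116 10.2 ctr -42.2 bar 12.9 102.4 tcp y 62.4 z 88.7 noseh 26.5 11.4 ctr -42.5 bar 10.8 105.0 tcp y 60.3 z 91.3 noseh 29.5
-110 10.7 ctr -36.3 bar 18.0 103.6 tcp y 67.5 z 89.9 noseh 27.9 11.9 ctr -36.6 bar 15.8 106.3 tcp y 65.3 z 92.6 noseh 31.0
-104 11.3 ctr -30.4 bar 22.9 104.9 tcp y 72.4 z 91.2 noseh 29.3 12.6 ctr -30.8 bar 20.6 107.7 tcp y 70.1 z 94.0 noseh 32.6
-98 11.9 ctr -24.6 bar 27.8 106.3 tcp y 77.3 z 92.6 noseh 31.0 13.3 ctr -25.0 bar 25.2 109.2 tcp y 74.7 z 95.5 noseh 34.4
-92 12.6 ctr -18.8 bar 32.4 107.8 tcp y 81.9 z 94.1 noseh 32.8 14.1 ctr -19.2 bar 29.7 110.9 tcp y 79.2 z 97.2 noseh 36.4
-86 13.4 ctr -13.0 bar 36.9 109.5 tcp y 86.4 z 95.8 noseh 34.8 15.0 ctr -13.5 bar 34.0 112.8 tcp y 83.5 z 99.1 noseh 38.7
-80 14.3 ctr -7.3 bar 41.2 111.5 tcp y 90.7 z 97.8 noseh 37.1 16.0 ctr -7.9 bar 38.0 114.9 tcp y 87.5 z 101.2 noseh 41.2
-74 15.4 ctr -1.7 bar 45.1 113.6 tcp y 94.6 z 99.9 noseh 39.7 17.1 ctr -2.3 bar 41.6 117.2 tcp y 91.1 z 103.5 noseh 44.1
-68 16.6 ctr 3.9 bar 48.8 116.1 tcp y 98.3 z 102.4 noseh 42.8 18.4 ctr 3.1 bar 44.9 119.9 tcp y 94.4 z 106.2 noseh 47.5
-62 18.0 ctr 9.3 bar 51.9 118.9 tcp y 101.4 z 105.2 noseh 46.2 20.0 ctr 8.5 bar 47.6 122.9 tcp y 97.1 z 109.2 noseh 51.3
-56 19.6 ctr 14.7 bar 54.4 122.1 tcp y 103.9 z 108.4 noseh 50.3 21.8 ctr 13.6 bar 49.6 126.3 tcp y 99.1 z 112.6 noseh 55.8
-50 21.6 ctr 19.8 bar 56.2 125.8 tcp y 105.7 z 112.1 noseh 55.1 24.0 ctr 18.5 bar 50.7 130.3 tcp y 100.2 z 116.6 noseh 61.1
```

>>> move_arm:
  plan:
    - {"slide": [0,0,0],"turn": 0,"gripper": -1}
    - {"slide": [0,0,0],"turn": 0,"gripper": -1}
    - {"slide": [0,0,0],"turn": 0,"gripper": -1}

```text
clock: 6.62
eef_pos: [0.5147, 0.0497, 0.0879]
eef_rot: [0.708, -0.007, 0.706, 0.008]
wrist_force: [0.2, 5.9, 1.3]
opening: 0.0113
```

```bash
python3 look.py 6; python3 wr.py 6
```

```text
t 6.62 tcp [0.5147 0.0497 0.0879] F [0.248  5.8993 1.3244] M [ 0.9943 -0.0249  0.0526] open 0.0113
toolx [ 0.002   0.0017 -1.    ] tooly [-0.0216  0.9998  0.0017] yaw tooly deg 91.23902252352327
t 6.67 tcp [0.5147 0.0497 0.0879] F [0.9521 5.3065 0.709 ] M [ 0.9941 -0.0341 -0.0126] open 0.0113
toolx [ 0.002   0.0017 -1.    ] tooly [-0.0217  0.9998  0.0017] yaw tooly deg 91.24288423023748
```

View pics/s6.png

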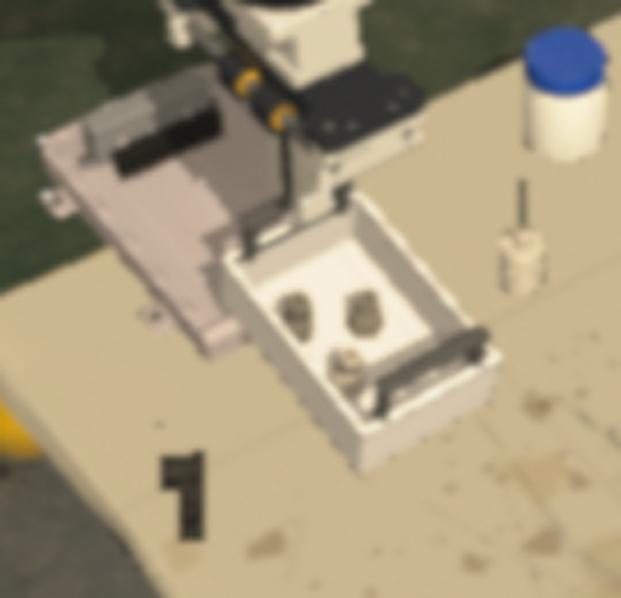

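>>> move_arm:
  plan:
    - {"slide": [-0.25,0.2,0],"turn": 0,"gripper": -1}
    - {"slide": [-0.12,0.5,0],"turn": 0,"gripper": -1}
    - {"slide": [-0.12,0.5,0],"turn": 0,"gripper": -1}
    - {"slide": [-0.13,0.5,0],"turn": 0,"gripper": -1}
    - {"slide": [-0.14,0.48,0],"turn": 0,"gripper": -1}
    - {"slide": [-0.15,0.46,0],"turn": 0,"gripper": -1}
    - {"slide": [0,0,0],"turn": 0,"gripper": -1}

```text
clock: 7.6
eef_pos: [0.5132, 0.0761, 0.0963]
eef_rot: [0.707, -0.007, 0.707, 0.008]
wrist_force: [-0.2, 2.0, -4.6]
opening: 0.0112
```

```bash
python3 look.py 7
```

```text
t 7.6 tcp [0.5132 0.0761 0.0963] F [-0.1903  1.9894 -4.5905] M [0.4786 0.0963 0.0091] open 0.0112
toolx [ 0.      0.0011 -1.    ] tooly [-0.0223  0.9998  0.0011] yaw tooly deg 91.27734722725862
```

View pics/s7.png

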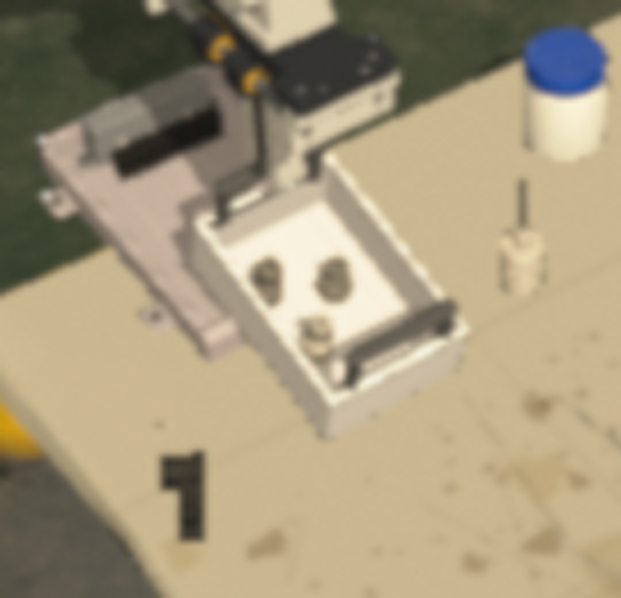

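>>> move_arm:
  plan:
    - {"slide": [-0.14,0.4,0],"turn": 0,"gripper": -1}
    - {"slide": [-0.18,0.4,0],"turn": 0,"gripper": -1}
    - {"slide": [-0.2,0.4,0],"turn": 0,"gripper": -1}
    - {"slide": [-0.23,0.4,0],"turn": 0,"gripper": -1}
    - {"slide": [-0.23,0.38,0],"turn": 0,"gripper": -1}
    - {"slide": [-0.25,0.36,0],"turn": 0,"gripper": -1}
    - {"slide": [-0.28,0.28,0],"turn": 0,"gripper": -1}
    - {"slide": [0,0,0],"turn": 0,"gripper": -1}

```text
clock: 8.65
eef_pos: [0.5129, 0.102, 0.1117]
eef_rot: [0.707, -0.008, 0.707, 0.008]
wrist_force: [-0.8, 1.6, -4.6]
opening: 0.0112
```

```bash
python3 look.py 8; python3 wr.py 8
```

```text
t 8.65 tcp [0.5129 0.102  0.1117] F [-0.8168  1.6235 -4.5583] M [ 0.448   0.08   -0.0353] open 0.0112
toolx [ 0.0008  0.0008 -1.    ] tooly [-0.0221  0.9998  0.0007] yaw tooly deg 91.2661438694427
t 8.7 tcp [0.513  0.1019 0.1117] F [-0.696   1.8709 -3.8822] M [0.4527 0.1071 0.0339] open 0.0113
toolx [ 0.0008  0.0009 -1.    ] tooly [-0.022   0.9998  0.0009] yaw tooly deg 91.25883866076987
```

View pics/s8.png

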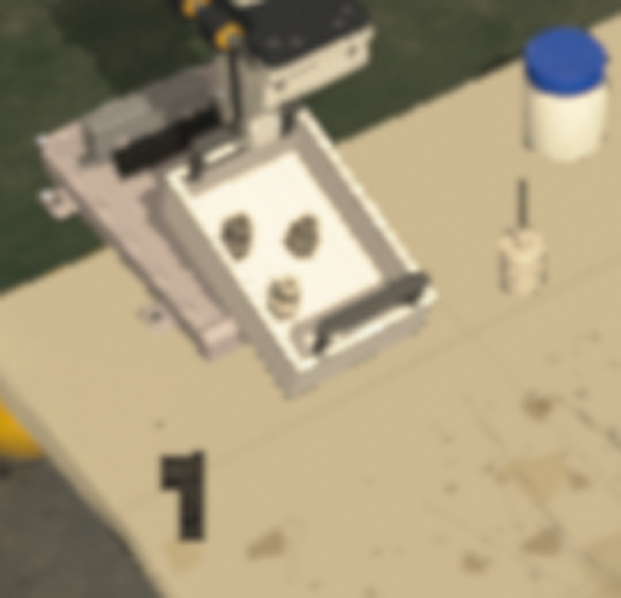

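View pics/w8.png

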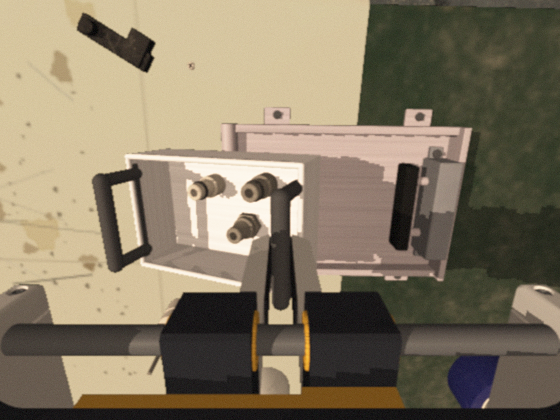

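>>> move_arm:
  plan:
    - {"slide": [0.3,0.7,0],"turn": 0,"gripper": -1}
    - {"slide": [0.32,0.75,0],"turn": 0,"gripper": -1}
    - {"slide": [0.25,0.6,0],"turn": 0,"gripper": -1}
    - {"slide": [0.25,0.6,0],"turn": 0,"gripper": -1}
    - {"slide": [0.32,0.52,0],"turn": 0,"gripper": -1}
    - {"slide": [0.33,0.52,0],"turn": 0,"gripper": -1}
    - {"slide": [0,0,0],"turn": 0,"gripper": -1}

```text
clock: 9.62
eef_pos: [0.5118, 0.139, 0.0933]
eef_rot: [0.707, -0.008, 0.707, 0.008]
wrist_force: [0.1, -2.6, -2.1]
opening: 0.0115
```

```bash
python3 look.py 9
```

```text
t 9.62 tcp [0.5118 0.139  0.0933] F [ 0.108  -2.5785 -2.0802] M [-0.5969  0.0039 -0.001 ] open 0.0115
toolx [-0.      0.0007 -1.    ] tooly [-0.0224  0.9997  0.0007] yaw tooly deg 91.28543941250174
```

View pics/s9.png

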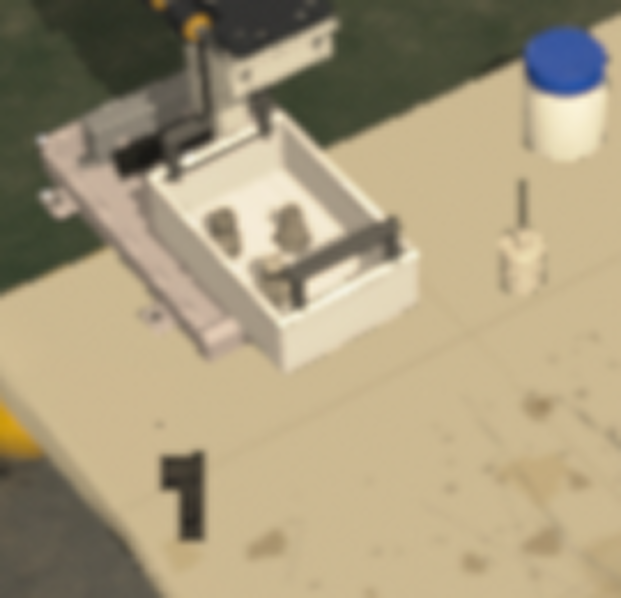

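>>> move_arm:
  plan:
    - {"slide": [0.35,0.5,0],"turn": 0,"gripper": -1}
    - {"slide": [0.38,0.48,0],"turn": 0,"gripper": -1}
    - {"slide": [0.4,0.46,0],"turn": 0,"gripper": -1}
    - {"slide": [0.42,0.45,0],"turn": 0,"gripper": -1}
    - {"slide": [0.25,0.22,0],"turn": 0,"gripper": -1}
    - {"slide": [0.15,0.15,0],"turn": 0,"gripper": -1}
    - {"slide": [0.05,0.05,0],"turn": 0,"gripper": -1}
    - {"slide": [0,0,0],"turn": 0,"gripper": -1}

```text
clock: 10.68
eef_pos: [0.5119, 0.1604, 0.0761]
eef_rot: [0.707, -0.009, 0.707, 0.007]
wrist_force: [-5.6, -7.8, 13.5]
opening: 0.0113
```

```bash
python3 look.py 10; python3 wr.py 10
```

```text
t 10.68 tcp [0.5119 0.1604 0.0761] F [-5.5576 -7.8459 13.5455] M [-1.5071  1.0668  0.0083] open 0.0113
toolx [ 0.0005 -0.0024 -1.    ] tooly [-0.0226  0.9997 -0.0024] yaw tooly deg 91.29297590659056
t 10.72 tcp [0.5118 0.1604 0.0761] F [-4.8042 -7.1805 13.9406] M [-1.5129  1.0311  0.0091] open 0.011
toolx [ 0.0006 -0.0024 -1.    ] tooly [-0.0225  0.9997 -0.0024] yaw tooly deg 91.29187589194402
```

View pics/s10.png

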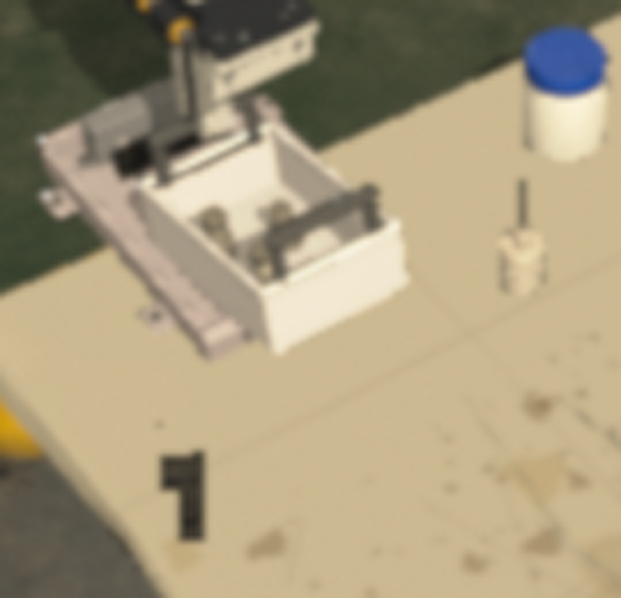

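View pics/w10.png

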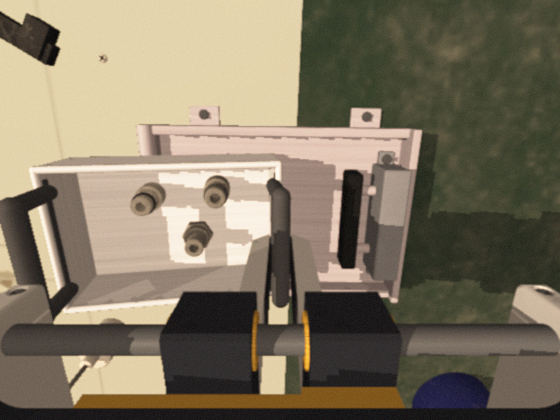

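Run:
```python
import cv2
from h import *
a=cv2.imread("pics/w10.png")[105:320,120:430]; cv2.imwrite("pics/w10c.png",cv2.resize(a,None,fx=2.58,fy=2.58,interpolation=cv2.INTER_CUBIC))
im=cams.snapshot("top")[:,:,::-1][170:295,170:330]; cv2.imwrite("pics/t10.png",cv2.resize(im,None,fx=4.8,fy=4.8,interpolation=cv2.INTER_CUBIC))
```

```text
(no output)
```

View pics/w10c.png

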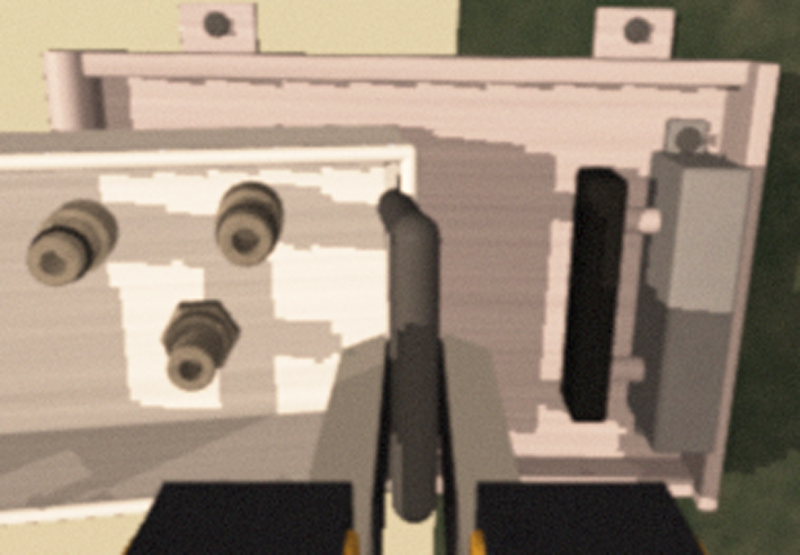

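View pics/t10.png

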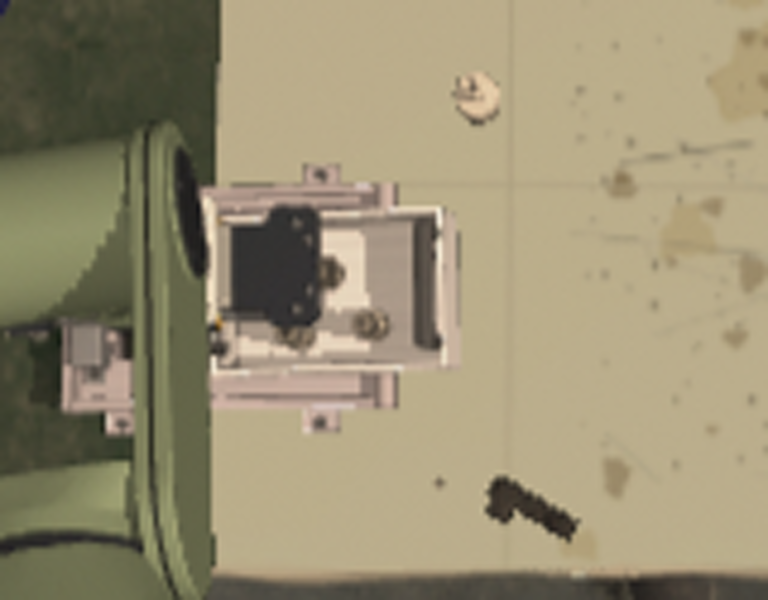

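```bash
cat > pnp.py <<'E'
from h import *
tool=json.load(open("w10.json")); tool=tuple(np.array(x) for x in tool)
f=json.load(open("fitw.json"))
obj=np.array([[-.075,.05,.048],[.075,.05,.048],[-.075,-.05,.048],[.07,.04,.078],[.07,-.04,.078]])
px=np.array([[33,168.5],[281.5,161],[66,311.5],[273.5,179],[281,307.5]])
def place(v,P): return P@R.from_euler("ZYX",v[3:]).as_matrix().T+v[:3]
g=lambda v:(proj("wrist",place(v,obj),tool)-px).ravel()
r=least_squares(g,[.513,.09,.02,1.57,.1,0]); print(r.x,np.degrees(r.x[3:])); print(r.fun.reshape(-1,2))
for n,P in (("nose",[.075,0,0]),("tail",[-.075,0,0]),("nosebar",[.07,0,.078]),("n+",[.075,.05,0]),("n-",[.075,-.05,0])): print(n,place(r.x,np.array([P])))
# tray from wrist
pts={"wall+ front inner top":((100,76),.022),"wall+ back":((745,84),.022),"pad+ bottom":((575,170),.011),"pad- bottom":((565,410),.011),"wall- inner bottom a":((600,460),.008)}
p=cams.camera_params("wrist"); T=np.eye(4);T[:3,3]=tool[0];q=tool[1];T[:3,:3]=R.from_quat(np.r_[q[1:],q[0]]).as_matrix();C=T@p["mount"]
for k,(c,z) in pts.items():
    u=crop2px(c,(120,105),2.58); d=C[:3,:3]@np.array([(u[0]-p["cx"])/p["fx"],-(u[1]-p["cy"])/p["fy"],-1]);o=C[:3,3];print(k,o+d*(z-o[2])/d[2])
E
python3 pnp.py
python3 - <<'E'
import cv2
a=cv2.imread("pics/t10.png")[150:430,150:480]
cv2.imwrite("pics/t10c.png",cv2.resize(a,None,fx=2.2,fy=2.1,interpolation=cv2.INTER_CUBIC))
E
```

```text
[ 0.5123  0.0808  0.0224  1.6185  0.0969 -0.0487] [92.7327  5.55   -2.7905]
[[ 0.9357 -1.0267]
 [-2.4227 -2.931 ]
 [ 0.3154  1.4199]
 [ 2.0193  1.9135]
 [-1.1679  0.4424]]
nose [[0.5087 0.1553 0.0151]]
tail [[0.5159 0.0062 0.0296]]
nosebar [[0.5048 0.1577 0.0931]]
n+ [[0.4589 0.1527 0.0127]]
n- [[0.5586 0.1579 0.0175]]
wall+ front inner top [0.4455 0.0648 0.022 ]
wall+ back [0.4435 0.2554 0.022 ]
pad+ bottom [0.4722 0.2096 0.011 ]
pad- bottom [0.557 0.213 0.011]
wall- inner bottom a [0.5782 0.2278 0.008 ]
```

View pics/t10c.png

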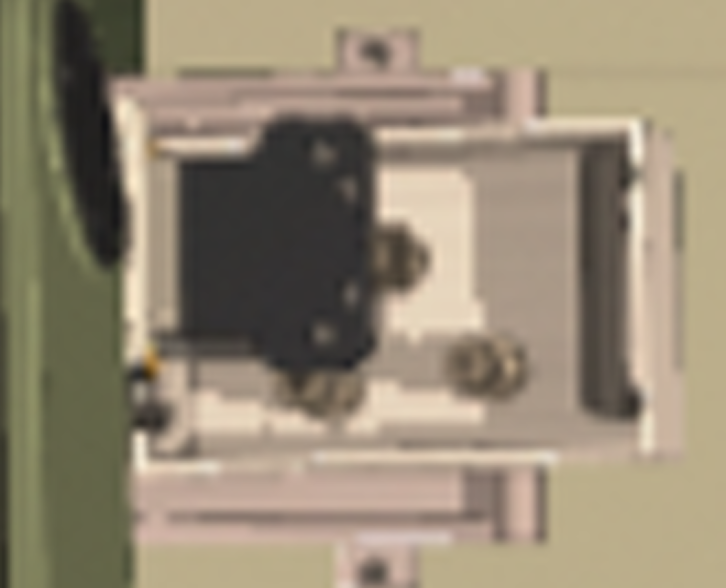

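>>> move_arm:
  plan:
    - {"slide": [-0.15,-0.1,0],"turn": 0,"gripper": -1}
    - {"slide": [-0.15,-0.1,0],"turn": 0,"gripper": -1}
    - {"slide": [0,0,0],"turn": 0,"gripper": -1}

```text
clock: 11.2
eef_pos: [0.5116, 0.16, 0.0765]
eef_rot: [0.707, -0.007, 0.707, 0.008]
wrist_force: [0.4, -1.2, 0.5]
opening: 0.0114
```

```bash
python3 look.py 11
```

```text
t 11.2 tcp [0.5116 0.16   0.0765] F [ 0.4389 -1.1591  0.4978] M [-0.2416 -0.0928 -0.0475] open 0.0114
toolx [ 0.0007  0.0013 -1.    ] tooly [-0.0216  0.9998  0.0013] yaw tooly deg 91.23858026671314
```

>>> move_arm:
  plan:
    - {"slide": [0,0,0],"turn": 0,"gripper": -0.6}
    - {"slide": [0,0,0],"turn": 0,"gripper": -0.3}
    - {"slide": [0,0,0],"turn": 0,"gripper": -0.2}
    - {"slide": [-2,0,0],"turn": 0,"gripper": -0.2}
    - {"slide": [-4,0,0],"turn": 0,"gripper": -0.2}
    - {"slide": [-2,-2,0],"turn": 0,"gripper": -0.2}
    - {"slide": [0,-5,0],"turn": 0,"gripper": -0.2}
    - {"slide": [0,-4.9,0.1],"turn": 0,"gripper": -0.2}
    - {"slide": [0,-2,0.1],"turn": 0,"gripper": -0.2}
    - {"slide": [0,0,0],"turn": 0,"gripper": -0.2}

```text
clock: 12.5
eef_pos: [0.5165, 0.0194, 0.1565]
eef_rot: [0.707, -0.007, 0.707, 0.007]
wrist_force: [-0.7, 0.3, -0.8]
opening: 0.0377
```

```bash
python3 look.py 12 1; python3 wr.py 12
```

```text
t 12.5 tcp [0.5165 0.0194 0.1565] F [-0.6869  0.3152 -0.8073] M [ 0.0612 -0.0373  0.0123] open 0.0377
toolx [ 0.0002  0.0004 -1.    ] tooly [-0.019   0.9998  0.0004] yaw tooly deg 91.08969059325554
t 12.6 tcp [0.5163 0.021  0.1564] F [-1.2199 -1.1818 -0.4144] M [ 0.0307 -0.0302 -0.0067] open 0.0375
toolx [-0.0002  0.0008 -1.    ] tooly [-0.0217  0.9998  0.0008] yaw tooly deg 91.24411088685724
```

View pics/s12.png

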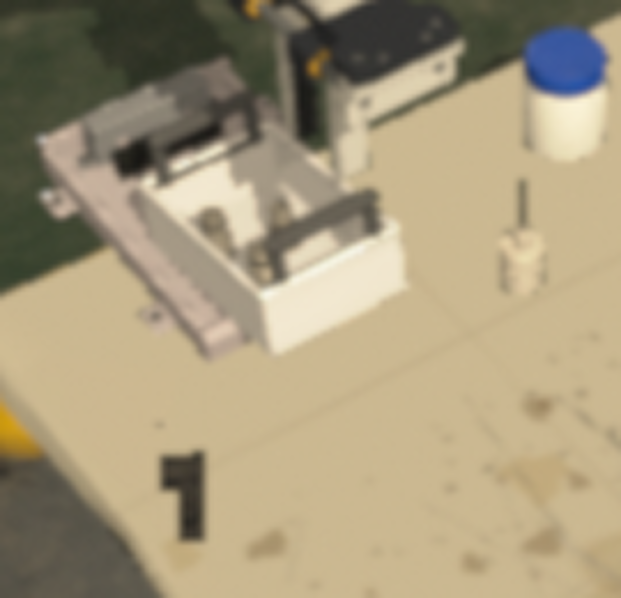

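View pics/w12.png

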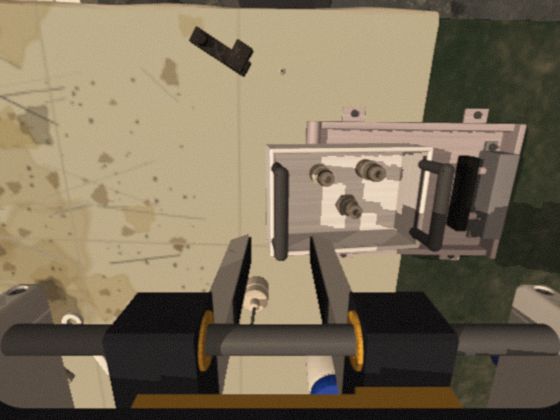

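View pics/t12.png

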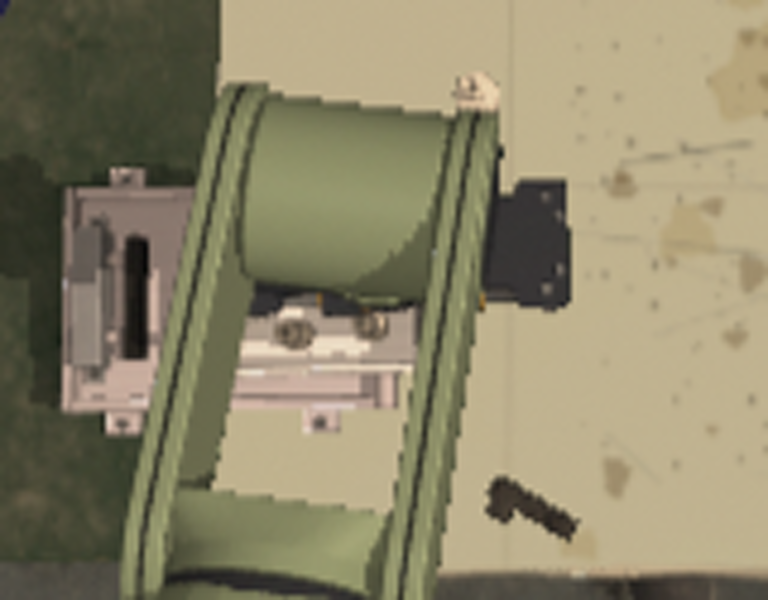

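```bash
cat >> h.py <<'E'
def wray(tool,px,z):
    p=cams.camera_params("wrist"); T=np.eye(4);T[:3,3]=tool[0];q=tool[1];T[:3,:3]=R.from_quat(np.r_[q[1:],q[0]]).as_matrix();C=T@p["mount"]
    d=C[:3,:3]@np.array([(px[0]-p["cx"])/p["fx"],-(px[1]-p["cy"])/p["fy"],-1]);o=C[:3,3];P=o+d*(z-o[2])/d[2]; return P,(P-T[:3,3])@T[:3,:3]
E
python3 - <<'E'
from h import *
tool=json.load(open("w12.json")); tool=tuple(np.array(x) for x in tool)
im=cv2.imread("pics/w12.png")[135:270,255:465]; cv2.imwrite("pics/w12c.png",cv2.resize(im,None,fx=3.8,fy=3.8,interpolation=cv2.INTER_CUBIC))
for z,pp in ((.107,[(281,163),(281,260)]),(.086,[(445,165),(436,248)]),(.011,[(458,158),(449,230)])):
    for u in pp: print(u,*wray(tool,u,z))
E
```

```text
(281, 163) [0.4691 0.0195 0.107 ] [ 0.0494 -0.0005 -0.0472]
(281, 260) [0.551  0.0214 0.107 ] [ 0.0494 -0.0005  0.0347]
(445, 165) [0.471  0.1571 0.086 ] [ 0.0705  0.137  -0.0423]
(436, 248) [0.5467 0.1623 0.086 ] [0.0705 0.1405 0.0334]
(458, 158) [0.4742 0.2114 0.011 ] [ 0.1455  0.1912 -0.038 ]
(449, 230) [0.5574 0.2167 0.011 ] [0.1455 0.1946 0.0453]
```

View pics/w12c.png

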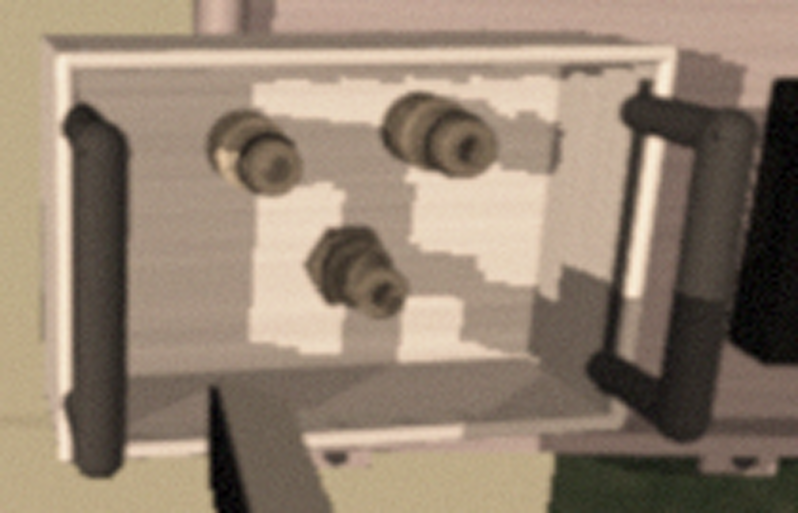

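>>> move_arm:
  plan:
    - {"slide": [2,0,-0.25],"turn": 0,"gripper": -0.2}
    - {"slide": [2.5,0,-0.25],"turn": 0,"gripper": -0.2}
    - {"slide": [2,0,0],"turn": 0,"gripper": -0.2}
    - {"slide": [0,0,0],"turn": 0,"gripper": -0.5}
    - {"slide": [0,0,0],"turn": 0,"gripper": -1}
    - {"slide": [0,0,0],"turn": 0,"gripper": -1}
    - {"slide": [0,0,0],"turn": 0,"gripper": -1}
  squeeze: 30

```text
clock: 13.52
eef_pos: [0.5124, 0.0209, 0.0926]
eef_rot: [0.708, -0.007, 0.706, 0.008]
wrist_force: [1.2, 2.7, 2.0]
opening: 0.0111
```

```bash
python3 look.py 13; python3 wr.py 13
```

```text
t 13.53 tcp [0.5124 0.0209 0.0926] F [1.2105 2.7363 1.9774] M [ 0.4644 -0.1017  0.011 ] open 0.0111
toolx [ 0.0024  0.0009 -1.    ] tooly [-0.0218  0.9998  0.0008] yaw tooly deg 91.25004290467179
t 13.57 tcp [0.5124 0.0208 0.0925] F [0.3328 2.0728 2.8092] M [ 0.3944 -0.1439  0.0016] open 0.0111
toolx [ 0.0024  0.0007 -1.    ] tooly [-0.0218  0.9998  0.0007] yaw tooly deg 91.25063646827326
```

View pics/s13.png

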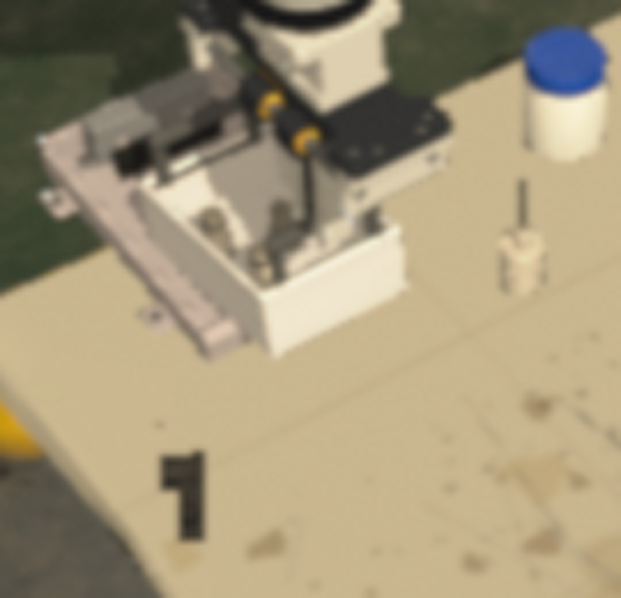

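View pics/w13.png

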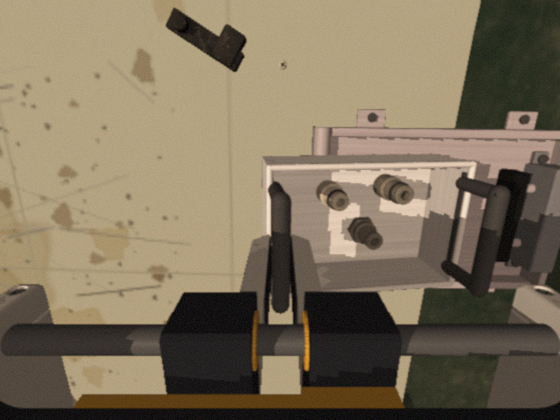

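>>> move_arm:
  plan:
    - {"slide": [-0.25,0,0],"turn": 0,"gripper": -1}
    - {"slide": [-0.1,0.3,0],"turn": 0,"gripper": -1}
    - {"slide": [0.08,0.5,0],"turn": 0,"gripper": -1}
    - {"slide": [0.08,0.5,0],"turn": 0,"gripper": -1}
    - {"slide": [0.07,0.5,0],"turn": 0,"gripper": -1}
    - {"slide": [0.07,0.5,0],"turn": 0,"gripper": -1}
    - {"slide": [0.06,0.5,0],"turn": 0,"gripper": -1}
    - {"slide": [0.06,0.4,0],"turn": 0,"gripper": -1}
    - {"slide": [0,0,0],"turn": 0,"gripper": -1}
    - {"slide": [0,0,0],"turn": 0,"gripper": -1}

```text
clock: 14.88
eef_pos: [0.5105, 0.0529, 0.0906]
eef_rot: [0.707, -0.007, 0.707, 0.008]
wrist_force: [0.8, -2.7, -2.4]
opening: 0.0113
```

```bash
python3 look.py 14; python3 wr.py 14
```

```text
t 14.88 tcp [0.5105 0.0529 0.0906] F [ 0.8154 -2.6741 -2.3934] M [-0.2737 -0.1477 -0.0137] open 0.0113
toolx [-0.0003  0.0009 -1.    ] tooly [-0.022   0.9998  0.0009] yaw tooly deg 91.26140884987578
t 14.93 tcp [0.5105 0.0529 0.0905] F [ 0.6149 -2.4386 -2.4287] M [-0.2997 -0.1582 -0.0641] open 0.0109
toolx [-0.0003  0.001  -1.    ] tooly [-0.0219  0.9998  0.001 ] yaw tooly deg 91.25295232004034
```

View pics/s14.png

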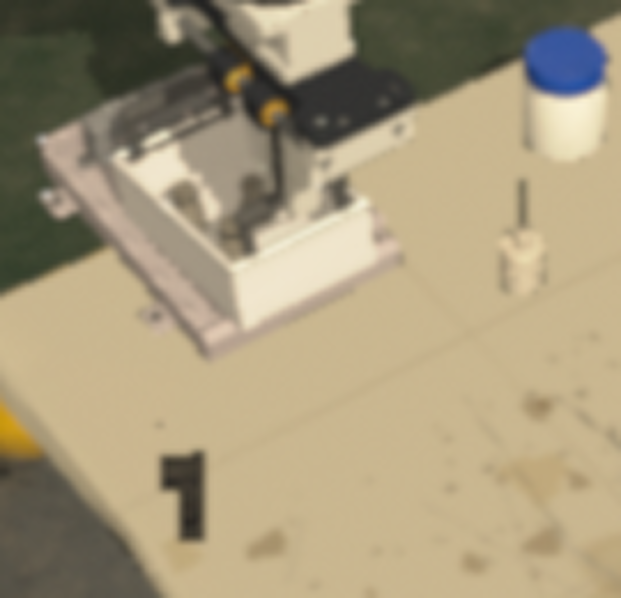

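View pics/w14.png

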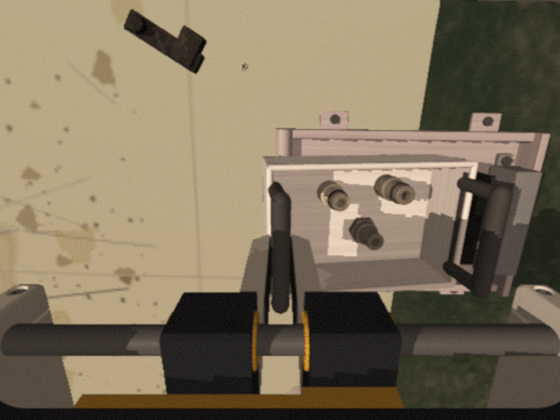

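>>> move_arm:
  plan:
    - {"slide": [0.06,0.4,0],"turn": 0,"gripper": -1}
    - {"slide": [0.08,0.4,0],"turn": 0,"gripper": -1}
    - {"slide": [0.08,0.35,0],"turn": 0,"gripper": -1}
    - {"slide": [0.06,0.25,0],"turn": 0,"gripper": -1}
    - {"slide": [0,0,0],"turn": 0,"gripper": -1}

```text
clock: 15.6
eef_pos: [0.5108, 0.0658, 0.0884]
eef_rot: [0.707, -0.008, 0.707, 0.007]
wrist_force: [-0.5, -4.8, 0.4]
opening: 0.0111
```

```bash
python3 wr.py 15
python3 - <<'E'
import cv2
a=cv2.imread("pics/w15.png")[115:310,250:550]; cv2.imwrite("pics/w15c.png",cv2.resize(a,None,fx=2.6,fy=2.6,interpolation=cv2.INTER_CUBIC))
E
```

```text
t 15.6 tcp [0.5108 0.0658 0.0884] F [-0.5115 -4.7551  0.4338] M [-0.7504 -0.0439 -0.0153] open 0.0111
toolx [ 0.0007 -0.0012 -1.    ] tooly [-0.022   0.9998 -0.0012] yaw tooly deg 91.26215978215642
```

View pics/w15c.png

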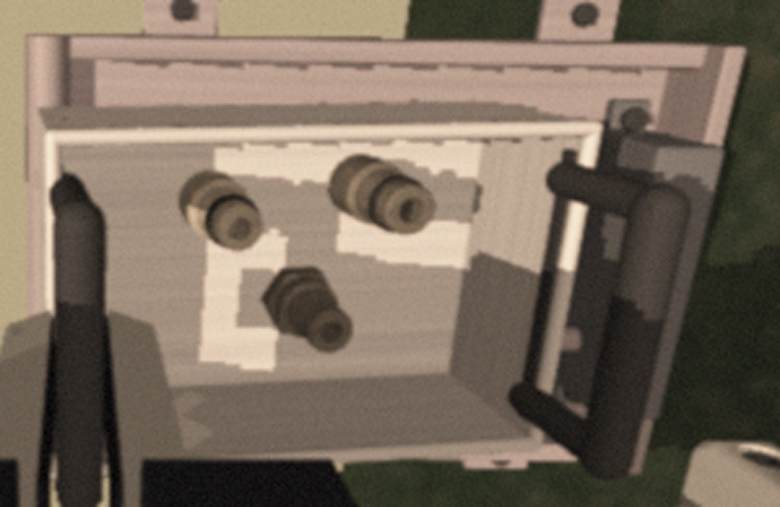

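>>> move_arm:
  plan:
    - {"slide": [-0.15,0.1,0],"turn": 0,"gripper": -1}
    - {"slide": [0,0.1,0],"turn": 0,"gripper": -1}
    - {"slide": [0,0,0],"turn": 0,"gripper": -1}

```text
clock: 16.02
eef_pos: [0.5106, 0.0677, 0.0898]
eef_rot: [0.707, -0.008, 0.707, 0.007]
wrist_force: [-0.5, -5.8, 0.8]
opening: 0.011
```

>>> move_arm:
  plan:
    - {"slide": [0.05,0.15,0],"turn": 0,"gripper": -1}
    - {"slide": [0.05,0.15,0],"turn": 0,"gripper": -1}
    - {"slide": [0,0.1,0],"turn": 0,"gripper": -1}
    - {"slide": [0,0,0],"turn": 0,"gripper": -1}

```text
clock: 16.52
eef_pos: [0.5106, 0.0718, 0.0889]
eef_rot: [0.707, -0.008, 0.707, 0.007]
wrist_force: [0.4, -4.8, 0.3]
opening: 0.0111
```

>>> move_arm:
  plan:
    - {"slide": [0.05,0.1,0],"turn": 0,"gripper": -1}
    - {"slide": [0.05,0.1,0],"turn": 0,"gripper": -1}
    - {"slide": [0,0,0],"turn": 0,"gripper": -1}

```text
clock: 16.9
eef_pos: [0.5107, 0.0726, 0.0883]
eef_rot: [0.707, -0.009, 0.707, 0.007]
wrist_force: [-0.4, -8.7, 3.1]
opening: 0.0111
```

>>> move_arm:
  plan:
    - {"slide": [0.1,0.1,0],"turn": 0,"gripper": -1}
    - {"slide": [0.1,0.1,0],"turn": 0,"gripper": -1}
    - {"slide": [0,0,0],"turn": 0,"gripper": -1}

```text
clock: 17.27
eef_pos: [0.5111, 0.0729, 0.0868]
eef_rot: [0.708, -0.01, 0.707, 0.006]
wrist_force: [-2.6, -13.3, 4.7]
opening: 0.0113
```

>>> move_arm:
  plan:
    - {"slide": [0.1,0,0],"turn": 0,"gripper": -1}
    - {"slide": [0.1,0,0],"turn": 0,"gripper": -1}
    - {"slide": [0,0,0],"turn": 0,"gripper": -1}

```text
clock: 17.65
eef_pos: [0.5113, 0.0722, 0.0851]
eef_rot: [0.708, -0.011, 0.706, 0.005]
wrist_force: [-1.2, -15.2, 5.3]
opening: 0.0112
```

```bash
python3 look.py 16; python3 wr.py 16;python3 - <<'E'
import cv2
a=cv2.imread("pics/w16.png")[115:310,250:550]; cv2.imwrite("pics/w16c.png",cv2.resize(a,None,fx=2.6,fy=2.6,interpolation=cv2.INTER_CUBIC))
E
```

```text
t 17.65 tcp [0.5113 0.0722 0.0851] F [ -1.1652 -15.1943   5.3148] M [-2.5789  0.2525  0.0107] open 0.0112
toolx [ 0.0018 -0.0079 -1.    ] tooly [-0.0227  0.9997 -0.008 ] yaw tooly deg 91.30297172173879
t 17.7 tcp [0.5113 0.0722 0.0851] F [ -1.7766 -15.2555   6.2332] M [-2.5489  0.2166  0.001 ] open 0.0109
toolx [ 0.0018 -0.0079 -1.    ] tooly [-0.0227  0.9997 -0.0079] yaw tooly deg 91.30016698388961
```

View pics/w16c.png

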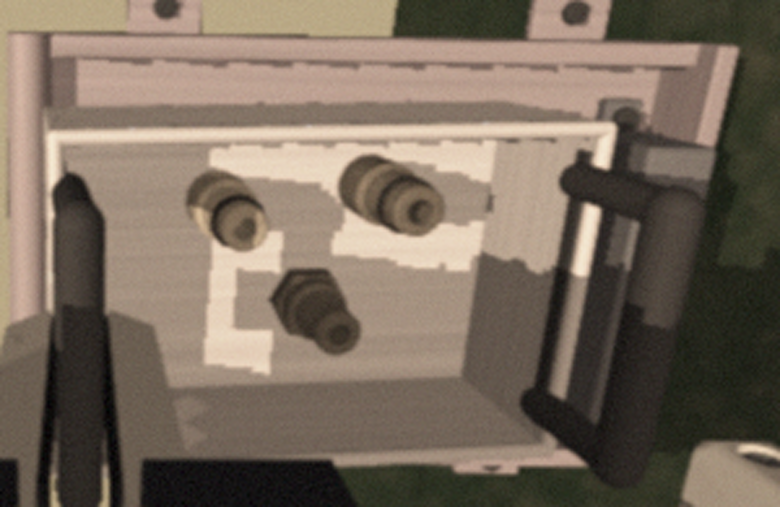

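View pics/s16.png

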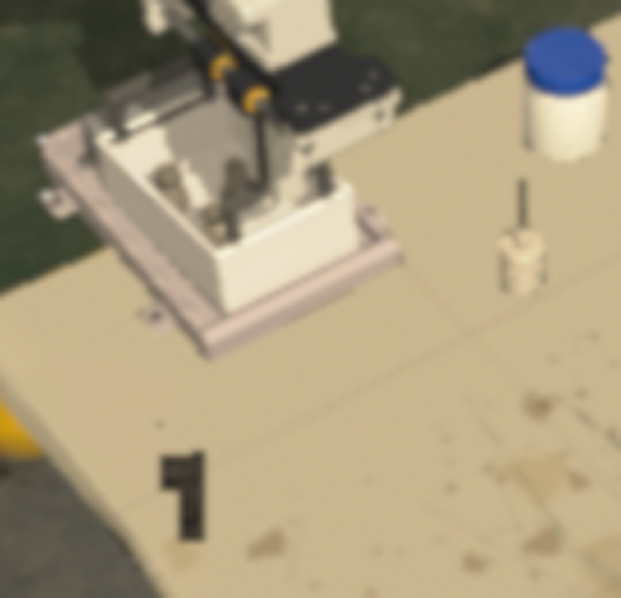

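>>> move_arm:
  plan:
    - {"slide": [0.1,0.05,0],"turn": 0,"gripper": -1}
    - {"slide": [0.1,0.05,0],"turn": 0,"gripper": -1}
    - {"slide": [0,0,0],"turn": 0,"gripper": -1}

```text
clock: 18.12
eef_pos: [0.5115, 0.072, 0.0834]
eef_rot: [0.708, -0.012, 0.706, 0.005]
wrist_force: [-2.0, -18.6, 7.3]
opening: 0.0112
```

>>> move_arm:
  plan:
    - {"slide": [0.1,-0.03,0],"turn": 0,"gripper": -1}
    - {"slide": [0.1,-0.03,0],"turn": 0,"gripper": -1}
    - {"slide": [0,0,0],"turn": 0,"gripper": -1}

```text
clock: 18.5
eef_pos: [0.5113, 0.0717, 0.0813]
eef_rot: [0.708, -0.011, 0.707, 0.005]
wrist_force: [-1.8, -18.1, 7.6]
opening: 0.0113
```

```bash
python3 look.py 17;python3 wr.py 17
python3 - <<'E'
import cv2
a=cv2.imread("pics/w17.png")[115:310,250:550]; cv2.imwrite("pics/w17c.png",cv2.resize(a,None,fx=2.6,fy=2.6,interpolation=cv2.INTER_CUBIC))
E
```

```text
t 18.5 tcp [0.5113 0.0717 0.0813] F [ -1.8132 -18.0512   7.6262] M [-3.015   0.3965  0.0141] open 0.0113
toolx [ 0.0016 -0.0095 -1.    ] tooly [-0.0229  0.9997 -0.0096] yaw tooly deg 91.31281142834422
t 18.55 tcp [0.5113 0.0716 0.0813] F [ -1.3261 -16.7313   7.7857] M [-3.1094  0.3707  0.0453] open 0.0112
toolx [ 0.0016 -0.0096 -1.    ] tooly [-0.0229  0.9997 -0.0096] yaw tooly deg 91.31055303370485
```

View pics/s17.png

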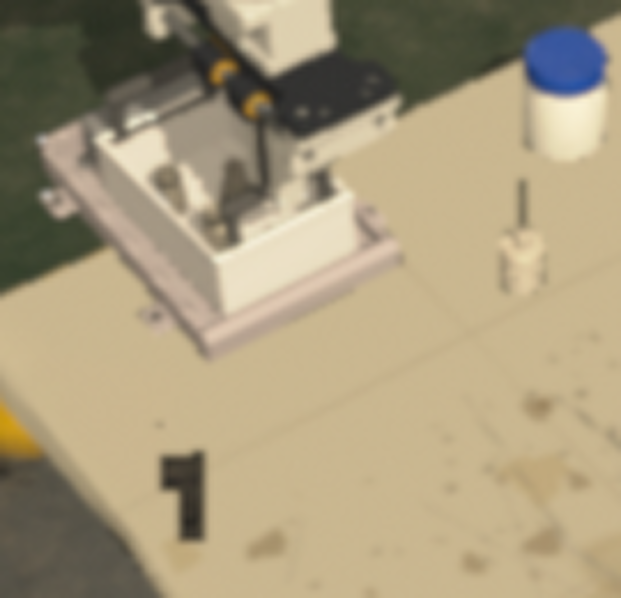

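View pics/w17c.png

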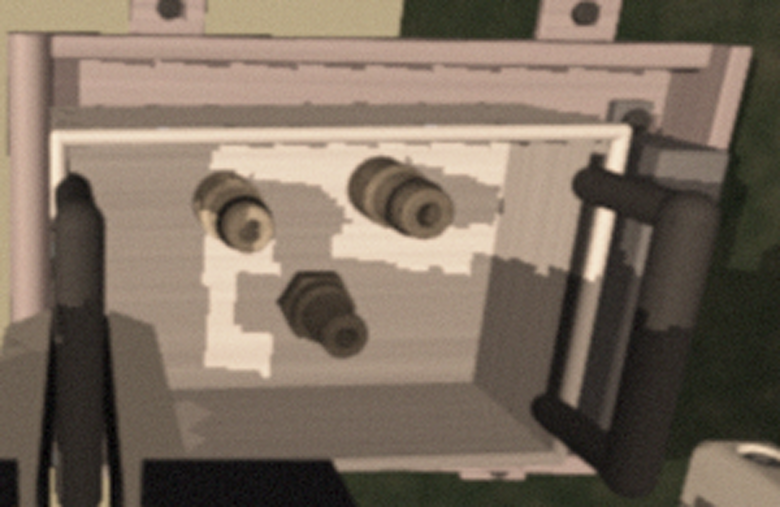

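>>> move_arm:
  plan:
    - {"slide": [0.1,-0.04,0],"turn": 0,"gripper": -1}
    - {"slide": [0.1,-0.04,0],"turn": 0,"gripper": -1}
    - {"slide": [0,0,0],"turn": 0,"gripper": -1}

```text
clock: 18.98
eef_pos: [0.5111, 0.0709, 0.0791]
eef_rot: [0.707, -0.012, 0.707, 0.005]
wrist_force: [-2.5, -17.2, 5.8]
opening: 0.0109
```

>>> move_arm:
  plan:
    - {"slide": [0.1,-0.05,0],"turn": 0,"gripper": -1}
    - {"slide": [0.1,-0.05,0],"turn": 0,"gripper": -1}
    - {"slide": [0,0,0],"turn": 0,"gripper": -1}

```text
clock: 19.35
eef_pos: [0.511, 0.0698, 0.0769]
eef_rot: [0.707, -0.012, 0.707, 0.005]
wrist_force: [-2.3, -16.4, 6.0]
opening: 0.0113
```

>>> move_arm:
  plan:
    - {"slide": [0.1,-0.06,0],"turn": 0,"gripper": -1}
    - {"slide": [0.1,-0.06,0],"turn": 0,"gripper": -1}
    - {"slide": [0,0,0],"turn": 0,"gripper": -1}

```text
clock: 19.73
eef_pos: [0.511, 0.0687, 0.0749]
eef_rot: [0.707, -0.011, 0.707, 0.005]
wrist_force: [-1.6, -17.7, 4.7]
opening: 0.0113
```

```bash
python3 look.py 18
```

```text
t 19.73 tcp [0.511  0.0687 0.0749] F [ -1.6073 -17.6691   4.6845] M [-3.0087  0.3717 -0.0414] open 0.0113
toolx [ 0.0007 -0.0094 -1.    ] tooly [-0.0229  0.9997 -0.0094] yaw tooly deg 91.30972716257644
```

View pics/s18.png

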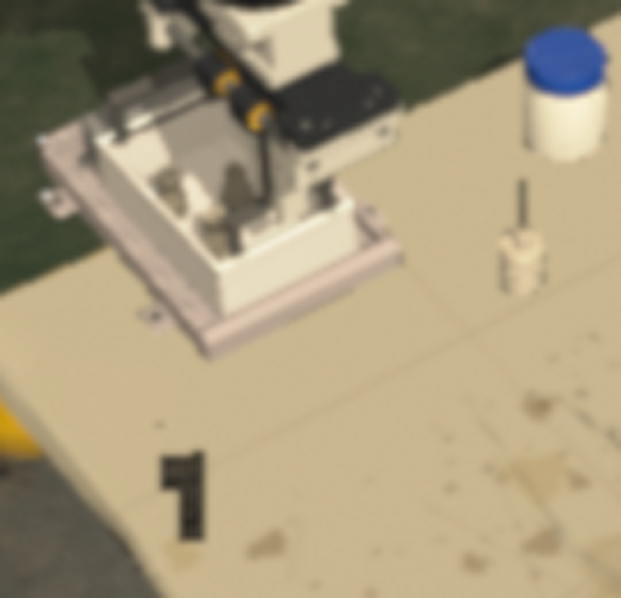

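>>> move_arm:
  plan:
    - {"slide": [0.1,-0.06,0],"turn": 0,"gripper": -1}
    - {"slide": [0.05,-0.06,0],"turn": 0,"gripper": -1}
    - {"slide": [0,0,0],"turn": 0,"gripper": -1}

```text
clock: 20.15
eef_pos: [0.511, 0.0678, 0.0733]
eef_rot: [0.707, -0.011, 0.707, 0.005]
wrist_force: [-2.0, -15.2, 5.7]
opening: 0.0114
```

>>> move_arm:
  plan:
    - {"slide": [0.1,-0.06,0],"turn": 0,"gripper": -1}
    - {"slide": [0.05,-0.06,0],"turn": 0,"gripper": -1}
    - {"slide": [0,0,0],"turn": 0,"gripper": -1}

```text
clock: 20.52
eef_pos: [0.511, 0.0674, 0.0725]
eef_rot: [0.707, -0.011, 0.707, 0.005]
wrist_force: [-4.3, -14.3, 9.5]
opening: 0.0109
```

>>> move_arm:
  plan:
    - {"slide": [0,-0.1,0],"turn": 0,"gripper": -1}
    - {"slide": [0,-0.1,0],"turn": 0,"gripper": -1}
    - {"slide": [0.05,-0.1,0],"turn": 0,"gripper": -1}
    - {"slide": [0,0,0],"turn": 0,"gripper": -1}

```text
clock: 21.02
eef_pos: [0.511, 0.0674, 0.0725]
eef_rot: [0.707, -0.008, 0.707, 0.007]
wrist_force: [-4.2, -5.5, 13.1]
opening: 0.0108
```

```bash
python3 look.py 19;python3 wr.py 19
python3 - <<'E'
import cv2
a=cv2.imread("pics/w19.png")[115:310,250:550]; cv2.imwrite("pics/w19c.png",cv2.resize(a,None,fx=2.6,fy=2.6,interpolation=cv2.INTER_CUBIC))
E
```

```text
t 21.02 tcp [0.511  0.0674 0.0725] F [-4.1575 -5.4552 13.0834] M [-1.0207  0.8612  0.0104] open 0.0108
toolx [ 0.0008 -0.0017 -1.    ] tooly [-0.022   0.9998 -0.0017] yaw tooly deg 91.2590341117753
t 21.07 tcp [0.511  0.0674 0.0725] F [-5.8657 -5.2622 11.977 ] M [-1.068   0.8809  0.0134] open 0.0113
toolx [ 0.0007 -0.0018 -1.    ] tooly [-0.022   0.9998 -0.0018] yaw tooly deg 91.26214370951637
```

View pics/s19.png

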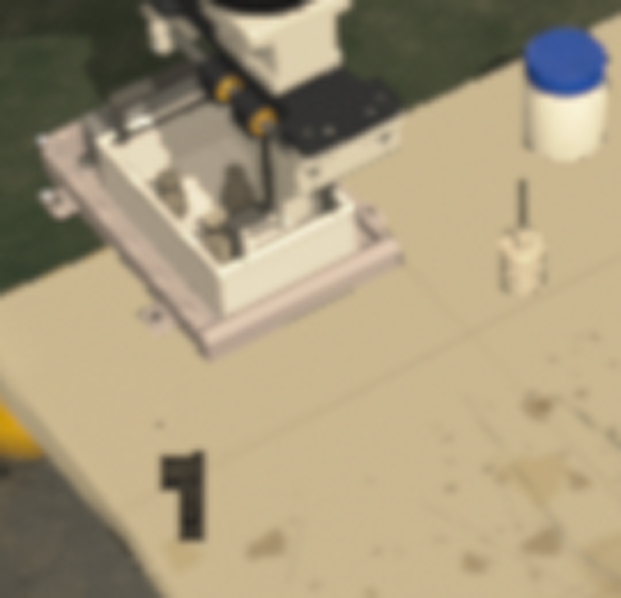

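View pics/w19c.png

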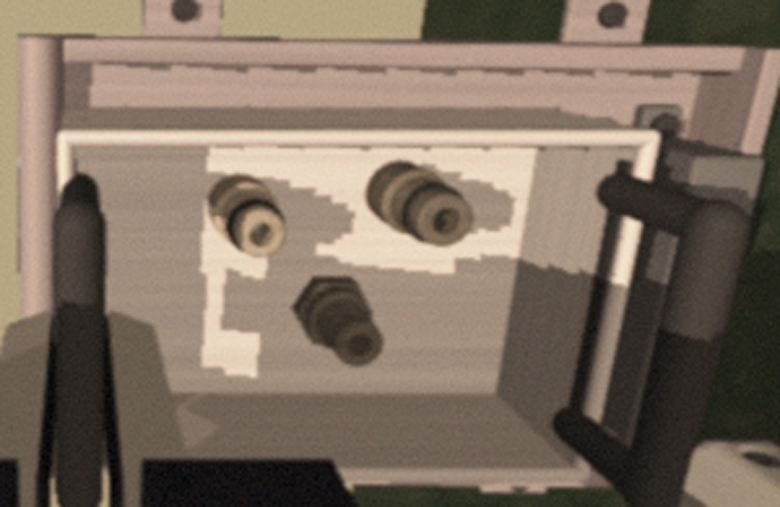

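>>> move_arm:
  plan:
    - {"slide": [-0.15,-0.08,0],"turn": 0,"gripper": -1}
    - {"slide": [-0.15,-0.08,0],"turn": 0,"gripper": -1}
    - {"slide": [0,0,0],"turn": 0,"gripper": -1}

```text
clock: 21.5
eef_pos: [0.5097, 0.0672, 0.0725]
eef_rot: [0.707, -0.007, 0.708, 0.008]
wrist_force: [-0.4, -1.2, -0.9]
opening: 0.011
```

Unloaded, and the bin stayed put (z steady at 72.5 mm). I'll release the bar and look before backing away.

>>> move_arm:
  plan:
    - {"slide": [0,0,0],"turn": 0,"gripper": -0.7}
    - {"slide": [0,0,0],"turn": 0,"gripper": -0.6}
    - {"slide": [0,0,0],"turn": 0,"gripper": -0.5}
    - {"slide": [-1,0,0],"turn": 0,"gripper": -0.5}
    - {"slide": [-3,0,0],"turn": 0,"gripper": -0.5}
    - {"slide": [-5,0,0],"turn": 0,"gripper": -0.5}
    - {"slide": [-5,0,0],"turn": 0,"gripper": -0.5}
    - {"slide": [0,-5,0],"turn": 0,"gripper": -0.5}
    - {"slide": [0,-5,0],"turn": 0,"gripper": -0.5}
    - {"slide": [0,0,0],"turn": 0,"gripper": -0.5}

```text
clock: 22.75
eef_pos: [0.513, -0.036, 0.2141]
eef_rot: [0.708, -0.006, 0.706, 0.006]
wrist_force: [-0.8, -0.1, -0.2]
opening: 0.0233
```

```bash
python3 look.py 20 1;python3 wr.py 20
```

```text
t 22.75 tcp [ 0.513  -0.036   0.2141] F [-0.7731 -0.111  -0.2297] M [ 0.0365 -0.0299 -0.0226] open 0.0233
toolx [ 0.0017 -0.0009 -1.    ] tooly [-0.0173  0.9999 -0.0009] yaw tooly deg 90.98911618697107
t 22.85 tcp [ 0.5126 -0.0333  0.2135] F [ 0.8304  0.1683 -0.0177] M [ 0.0204 -0.0315  0.0261] open 0.0234
toolx [ 0.0006  0.0006 -1.    ] tooly [-0.0206  0.9998  0.0006] yaw tooly deg 91.18052420164983
```

View pics/s20.png

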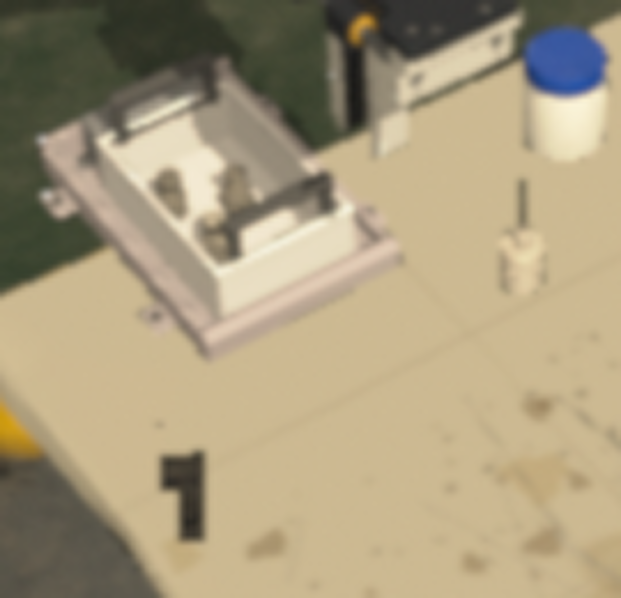

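View pics/w20.png

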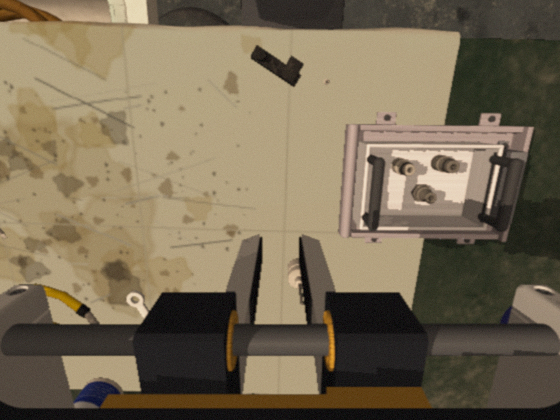

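View pics/t20.png

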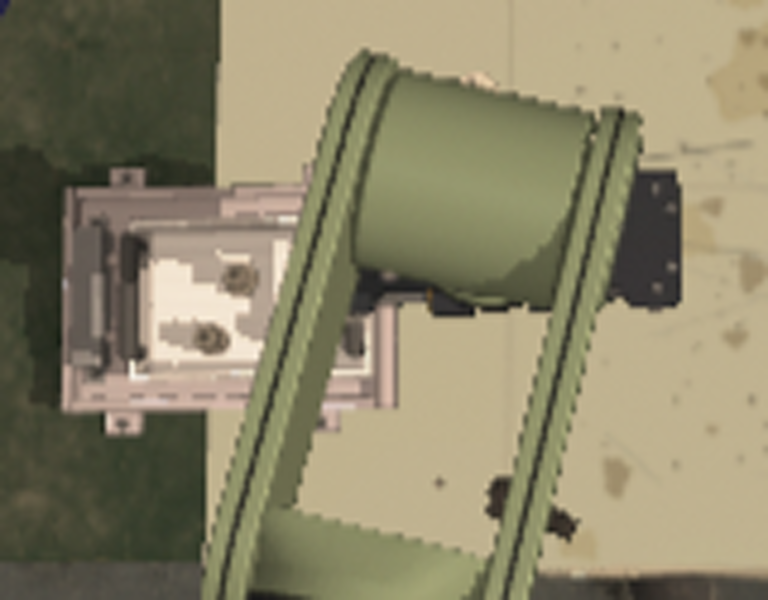

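>>> move_arm:
  plan:
    - {"slide": [0,-5,-1],"turn": 0,"gripper": -0.5}
    - {"slide": [0,-5,-1],"turn": 0,"gripper": -0.5}
    - {"slide": [0,-5,-1],"turn": 0,"gripper": -0.5}
    - {"slide": [0,0,0],"turn": 0,"gripper": -0.5}
    - {"slide": [0,0,0],"turn": 0,"gripper": -0.5}

```text
clock: 23.52
eef_pos: [0.4861, -0.1825, 0.2128]
eef_rot: [0.707, -0.008, 0.707, 0.009]
wrist_force: [-0.5, 0.4, -0.0]
opening: 0.0235
```

```bash
python3 look.py 21 1
cat > ov21.py <<'E'
from h import *
f=json.load(open("fit.json"));t=f["t"]
for nm,o,s,n in(("t21",(170,170),4.8,"top"),("s21",(180,150),4.6,"scene")):
    im=cv2.imread(f"pics/{nm}.png")
    a=t[2]; c=np.array(t[:2])+np.array([np.cos(a),np.sin(a)])*.0892+np.array([-np.sin(a),np.cos(a)])*.002
    overlay(im,n,[c[0],c[1],a,.008],BIN,(0,0,255),off=o,s=s); overlay(im,n,t,TRAY,(255,0,0),off=o,s=s); cv2.imwrite(f"pics/{nm}ov.png",im)
E
python3 ov21.py
```

```text
t 23.52 tcp [ 0.4861 -0.1825  0.2128] F [-0.4931  0.3961 -0.0108] M [ 0.093  -0.0278 -0.0112] open 0.0235
toolx [-0.0002  0.0011 -1.    ] tooly [-0.023   0.9997  0.0011] yaw tooly deg 91.31608945572216
```

View pics/t21.png

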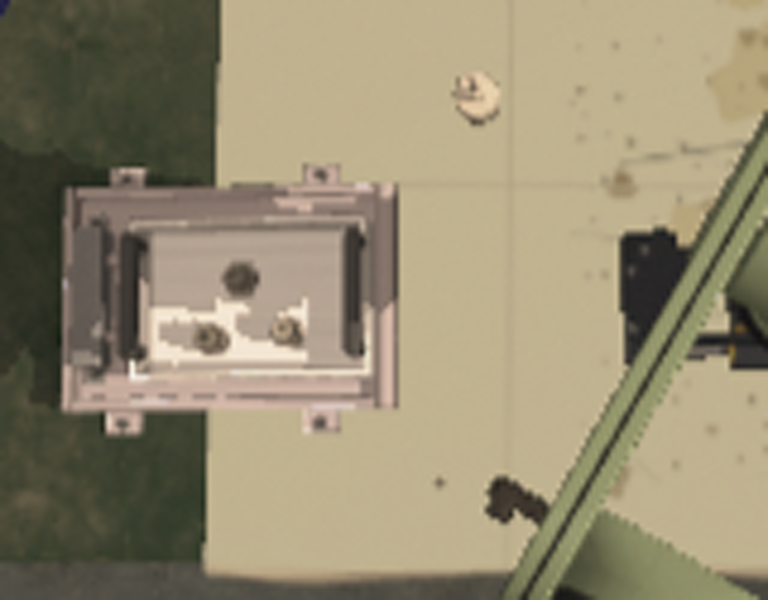

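View pics/s21ov.png

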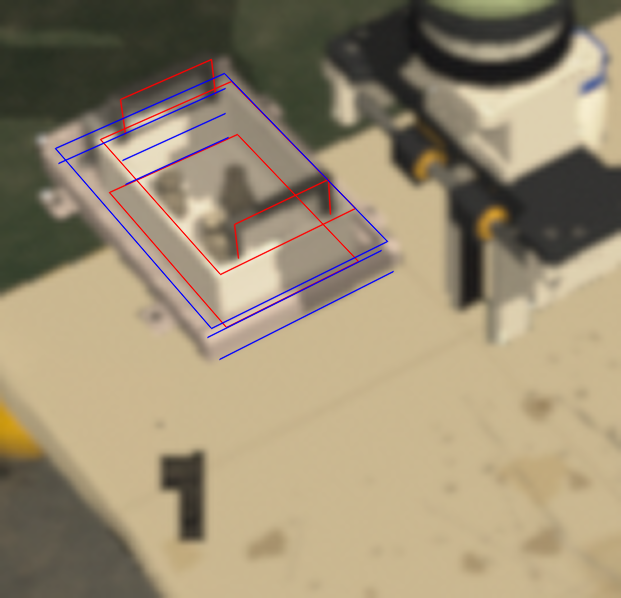

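View pics/t21ov.png

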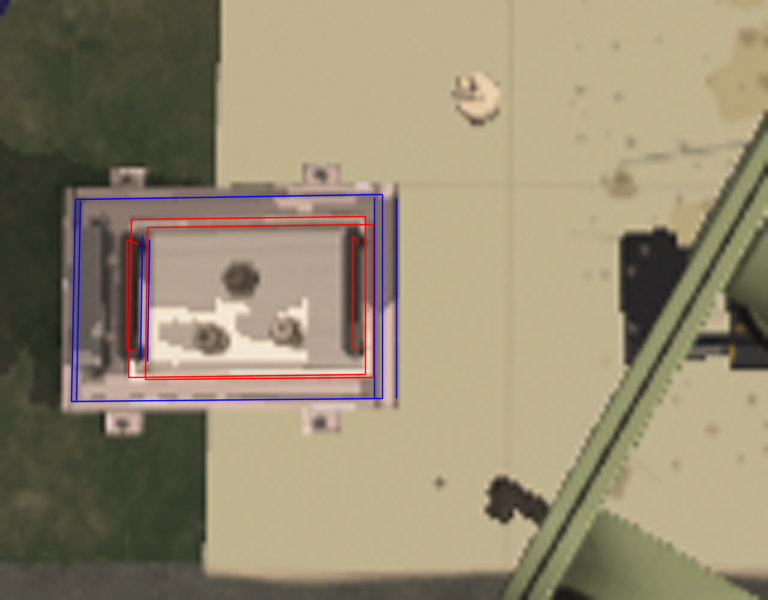

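Run:
```python
import cv2
from bench import cams
im=cams.snapshot("scene")[:,:,::-1][155:230,183:273]; cv2.imwrite("pics/s22.png",cv2.resize(im,None,fx=8.5,fy=8,interpolation=cv2.INTER_CUBIC))
im=cams.snapshot("top")[:,:,::-1][203:260,178:258]; cv2.imwrite("pics/t22.png",cv2.resize(im,None,fx=10,fy=10,interpolation=cv2.INTER_CUBIC))
```

```text
(no output)
```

View pics/s22.png

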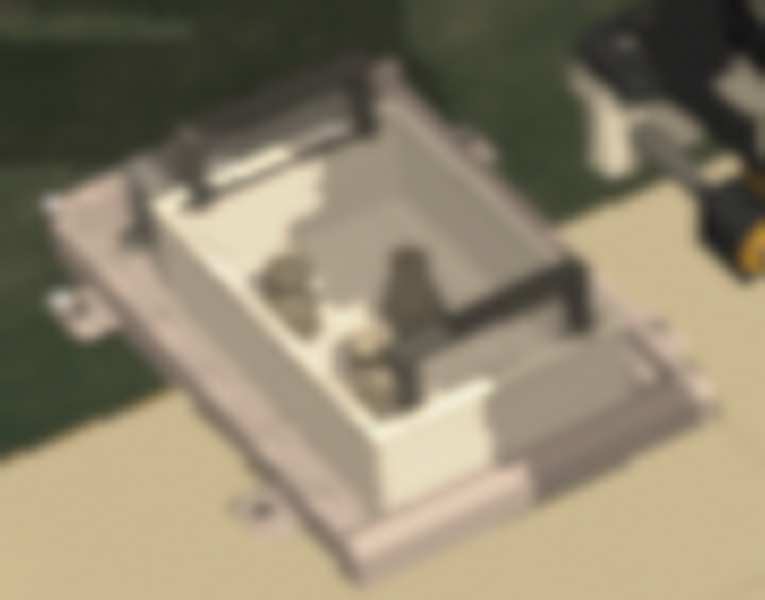

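View pics/t22.png

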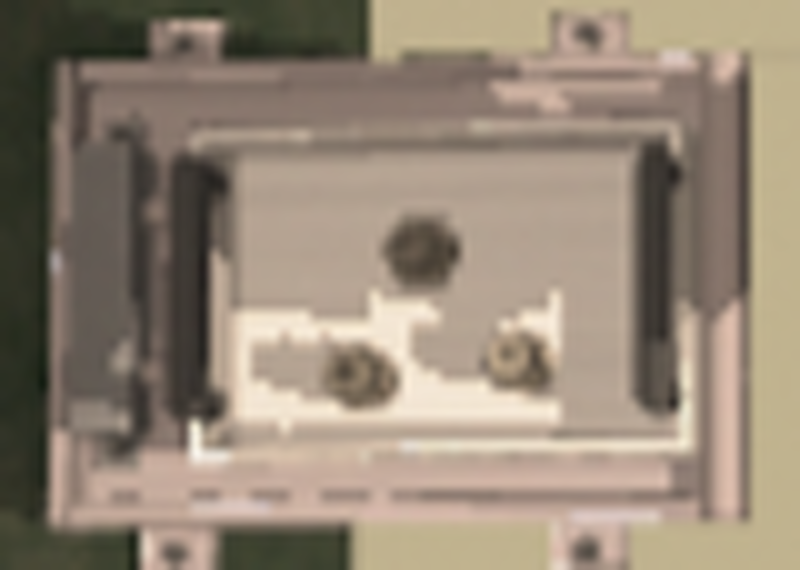

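Run:
```python
from h import *
f=json.load(open("fit.json"));t=f["t"]
obs=[("top",[.075,-.05,.048],(192,132)),("top",[-.075,-.05,.048],(682,122)),("top",[-.075,.05,.048],(692,450)),("top",[.075,.05,.048],(192,459)),
("scene",[-.075,.05,.048],(380,441)),("scene",[.075,.05,.048],(152,199))]
def px(n,c): 
    return np.array([178+(c[0]+.5)/10-.5,203+(c[1]+.5)/10-.5]) if n=="top" else np.array([183+(c[0]+.5)/8.5-.5,155+(c[1]+.5)/8-.5])
def place(v,P): return np.atleast_2d(P)@R.from_euler("ZYX",[v[3],v[4],0]).as_matrix().T+v[:3]
r=least_squares(lambda v:np.ravel([proj(n,place(v,P))[0]-px(n,c) for n,P,c in obs]),[.51,.14,.008,1.57,0])
print(r.x,np.degrees(r.x[3:])); print(r.fun.reshape(-1,2))
for P in ([.075,0,0],[-.075,0,0]): print(place(r.x,P))
```

```text
[ 0.5085  0.1391  0.0105  1.5916 -0.033 ] [91.1919 -1.8929]
[[-0.0155  0.1066]
 [ 0.2277  0.008 ]
 [-0.3736  0.1373]
 [-0.141   0.3722]
 [ 0.2995 -0.0202]
 [ 0.3675 -0.0441]]
[[0.5069 0.2141 0.013 ]]
[[0.51   0.0642 0.0081]]
```

>>> move_arm:
  plan:
    - {"slide": [0,4.98,0.6],"turn": 0,"gripper": -1}
    - {"slide": [0,4.98,0.6],"turn": 0,"gripper": -1}
    - {"slide": [0,4.98,0.6],"turn": 0,"gripper": -1}
    - {"slide": [0,4.98,0.6],"turn": 0,"gripper": -1}
    - {"slide": [0,4.98,0.6],"turn": 0,"gripper": -1}
    - {"slide": [3.8,0,0],"turn": 0,"gripper": -1}
    - {"slide": [3.8,0,0],"turn": 0,"gripper": -1}
    - {"slide": [3,0,0],"turn": 0,"gripper": -1}
    - {"slide": [0,0,0],"turn": 0,"gripper": -1}
  squeeze: 10

```text
clock: 24.85
eef_pos: [0.5076, 0.0668, 0.1044]
eef_rot: [0.705, -0.008, 0.709, 0.008]
wrist_force: [-0.2, 0.8, -0.8]
opening: 0.0004
```

>>> move_arm:
  plan:
    - {"slide": [0.3,0,0],"turn": 0,"gripper": -1}
    - {"slide": [0.3,0,0],"turn": 0,"gripper": -1}
    - {"slide": [0.2,0,0],"turn": 0,"gripper": -1}
    - {"slide": [0,0,0],"turn": 0,"gripper": -1}

```text
clock: 25.35
eef_pos: [0.5106, 0.0657, 0.0993]
eef_rot: [0.707, -0.008, 0.707, 0.008]
wrist_force: [0.7, -0.4, -0.5]
opening: 0.0003
```

>>> move_arm:
  plan:
    - {"slide": [0.2,0,0],"turn": 0,"gripper": -1}
    - {"slide": [0.2,0,0],"turn": 0,"gripper": -1}
    - {"slide": [0.15,0,0],"turn": 0,"gripper": -1}
    - {"slide": [0,0,0],"turn": 0,"gripper": -1}

```text
clock: 25.85
eef_pos: [0.5102, 0.0657, 0.0932]
eef_rot: [0.707, -0.008, 0.707, 0.008]
wrist_force: [-0.7, 0.7, -0.2]
opening: 0.0008
```

>>> move_arm:
  plan:
    - {"slide": [0.15,0,0],"turn": 0,"gripper": -1}
    - {"slide": [0.1,0,0],"turn": 0,"gripper": -1}
    - {"slide": [0,0,0],"turn": 0,"gripper": -1}

```text
clock: 26.22
eef_pos: [0.5106, 0.0657, 0.0921]
eef_rot: [0.707, -0.008, 0.707, 0.008]
wrist_force: [-1.6, 0.8, 7.0]
opening: 0.0007
```

>>> move_arm:
  plan:
    - {"slide": [-1.5,0,0],"turn": 0,"gripper": -1}
    - {"slide": [-2,2,0],"turn": 0,"gripper": -1}
    - {"slide": [0,5,0.1],"turn": 0,"gripper": -1}
    - {"slide": [0,5,0.1],"turn": 0,"gripper": -1}
    - {"slide": [0,2,0],"turn": 0,"gripper": -1}
    - {"slide": [1.5,0,0],"turn": 0,"gripper": -1}
    - {"slide": [1.5,0,0],"turn": 0,"gripper": -1}
    - {"slide": [0,0,0],"turn": 0,"gripper": -1}

```text
clock: 27.22
eef_pos: [0.5078, 0.2039, 0.0935]
eef_rot: [0.705, -0.008, 0.709, 0.007]
wrist_force: [0.8, -0.8, 0.2]
opening: 0.0006
```

>>> move_arm:
  plan:
    - {"slide": [0.15,0,0],"turn": 0,"gripper": -1}
    - {"slide": [0.1,0,0],"turn": 0,"gripper": -1}
    - {"slide": [0,0,0],"turn": 0,"gripper": -1}

```text
clock: 27.6
eef_pos: [0.5096, 0.2056, 0.0937]
eef_rot: [0.707, -0.008, 0.707, 0.008]
wrist_force: [-0.8, -0.6, -0.1]
opening: 0.0006
```

>>> move_arm:
  plan:
    - {"slide": [0.15,0,0],"turn": 0,"gripper": -1}
    - {"slide": [0.1,0,0],"turn": 0,"gripper": -1}
    - {"slide": [0,0,0],"turn": 0,"gripper": -1}

```text
clock: 27.98
eef_pos: [0.5097, 0.2058, 0.0922]
eef_rot: [0.707, -0.008, 0.707, 0.008]
wrist_force: [-1.9, -0.8, 6.0]
opening: 0.0004
```

Both bars read the same height when probed: tail 92.1 mm and nose 92.2 mm, against 92 mm expected for flat on the floor. I'll back off now.

>>> move_arm:
  plan:
    - {"slide": [-2,0,0],"turn": 0,"gripper": -1}
    - {"slide": [-5,0,0],"turn": 0,"gripper": -1}
    - {"slide": [-5,0,0],"turn": 0,"gripper": -1}
    - {"slide": [0,-5,0],"turn": 0,"gripper": -1}
    - {"slide": [0,-5,0],"turn": 0,"gripper": -1}
    - {"slide": [0,-5,0],"turn": 0,"gripper": -1}
    - {"slide": [0,-5,0],"turn": 0,"gripper": -1}
    - {"slide": [0,-5,0],"turn": 0,"gripper": -1}
    - {"slide": [0,0,0],"turn": 0,"gripper": -1}
    - {"slide": [0,0,0],"turn": 0,"gripper": -1}

```text
clock: 29.22
eef_pos: [0.5147, -0.0438, 0.2108]
eef_rot: [0.707, -0.007, 0.707, 0.008]
wrist_force: [0.0, 0.7, -0.3]
opening: 0.0004
```

```bash
python3 look.py 23 1
```

```text
t 29.23 tcp [ 0.5147 -0.0438  0.2108] F [ 0.0459  0.6587 -0.2828] M [ 0.0261  0.0056 -0.0545] open 0.0004
toolx [-0.0002  0.0007 -1.    ] tooly [-0.0215  0.9998  0.0007] yaw tooly deg 91.23098586152781
```

View pics/t23.png

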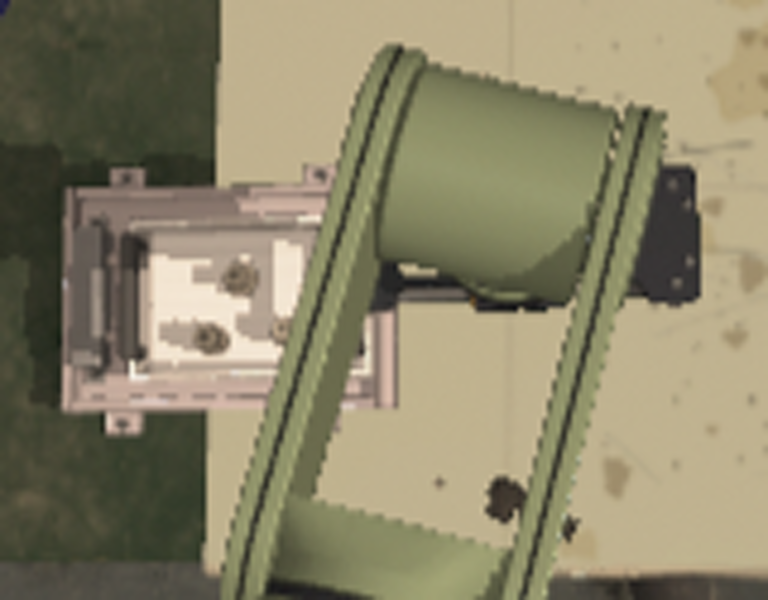

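View pics/s23.png

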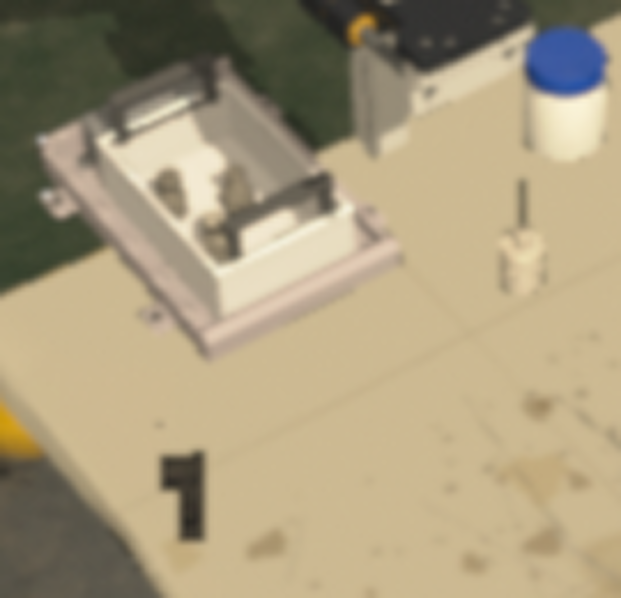

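The bin lies flat behind the sill, the clip, plug and pot are where they started, and the arm is clear.

```bash
python3 -c "
from bench import job_done
print(job_done())"
```

```text
the job is handed in; nothing more can be done
None
```

The bin is in the tray, lying flat behind the sill with its nose against the bumper. I handed the job in at about 29 s; it reports no verdict.

**How it went:**
- I took the nose handle, tipped the nose up and squared the bin by about 10°.
- I rested the nose on the sill with the tail on the bench, then drew the bin over until its middle was about 16 mm past the sill's outer face, tail still down.
- I eased the nose to the bay floor and changed to the tail handle.
- I pushed the bin against the bumper and lowered the tail behind the sill in 1.5–2 mm steps.

**Forces:** the highest wrist readings were about 19 N while pushing on the bumper and 13–14 N downward. The 19 N includes floor friction, so I put the bumper load at roughly 10 N.

**Last checks:**
- **Flatness:** touching the bars from above with closed fingers gave 92.1 mm at the tail and 92.2 mm at the nose, against 92 mm expected for flat on the floor.
- **Squareness:** within about 1° of the tray by the camera fit.
- **Surroundings:** the clip, plug and pot are where they started in the last close-up pictures. I did not check the spanner, screwdriver and tape again; the arm never worked near them. The arm was clear of everything at hand-in.

**What disagreed or was not measured:**
- A rough camera fit put the nose about 5 mm higher than the tail. One pixel is about 2.5 mm there, so I trusted the touch probe instead.
- My original estimate of the sill's position would put the tail about 1 mm short of the sill's inner face. That is within the 2 mm calibration error, and the touch probe shows the tail is down behind it.
- I did not measure the pad's travel directly. I infer it is pressed in because the bin only fits behind the sill with the pad compressed.

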